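# Change over the clamping jig

### The job

Change over the clamping jig: flip its cam lever fully open, move every finished housing (the ones with a stud, in the jig) into the red foam tray, standing upright, and then or meanwhile put each fresh hollow housing from the table upright into a jig pocket of its own, fully down. When all are in, with the lever still open, flip it back over its high point until it snaps fully closed; leave everything else on the bench alone.

Things in the scene. Friction and masses are not known exactly. Their poses are not given: they have to be found in the camera images.
- R1: FRESH black plastic housing: flat flange 80 (its x) x 44 (its y) x 10 thick, with an upright block 56 (x) x 20 (y) in the middle, from the flange up to 50 above the underside; about 90 g. Origin: centre of the underside; z up; a half turn makes no difference. The block is hollow, open at the top. Starts standing on the table mat. 3 or 4 of the four are present.
- R2: FRESH black plastic housing: flat flange 80 (its x) x 44 (its y) x 10 thick, with an upright block 56 (x) x 20 (y) in the middle, from the flange up to 50 above the underside; about 90 g. Origin: centre of the underside; z up; a half turn makes no difference. The block is hollow, open at the top. Starts standing on the table mat. 3 or 4 of the four are present.
- R3: FRESH black plastic housing: flat flange 80 (its x) x 44 (its y) x 10 thick, with an upright block 56 (x) x 20 (y) in the middle, from the flange up to 50 above the underside; about 90 g. Origin: centre of the underside; z up; a half turn makes no difference. The block is hollow, open at the top. Starts standing on the table mat. 3 or 4 of the four are present.
- R4: FRESH black plastic housing: flat flange 80 (its x) x 44 (its y) x 10 thick, with an upright block 56 (x) x 20 (y) in the middle, from the flange up to 50 above the underside; about 90 g. Origin: centre of the underside; z up; a half turn makes no difference. The block is hollow, open at the top. Starts standing on the table mat. 3 or 4 of the four are present.
- D1: FINISHED black plastic housing: flat flange 80 (its x) x 44 (its y) x 10 thick, with an upright block 56 (x) x 20 (y) in the middle, from the flange up to 50 above the underside; about 90 g. Origin: centre of the underside; z up; a half turn makes no difference. The block is closed and carries a small round metal stud on top (16 across, 5 high). Starts in a jig pocket under the jaw's lip. 2 or 3 of the three are present.
- D2: FINISHED black plastic housing: flat flange 80 (its x) x 44 (its y) x 10 thick, with an upright block 56 (x) x 20 (y) in the middle, from the flange up to 50 above the underside; about 90 g. Origin: centre of the underside; z up; a half turn makes no difference. The block is closed and carries a small round metal stud on top (16 across, 5 high). Starts in a jig pocket under the jaw's lip. 2 or 3 of the three are present.
- D3: FINISHED black plastic housing: flat flange 80 (its x) x 44 (its y) x 10 thick, with an upright block 56 (x) x 20 (y) in the middle, from the flange up to 50 above the underside; about 90 g. Origin: centre of the underside; z up; a half turn makes no difference. The block is closed and carries a small round metal stud on top (16 across, 5 high). Starts in a jig pocket under the jaw's lip. 2 or 3 of the three are present.
- jig: clamping jig fixed to the table: aluminium base plate 12 thick, x -60 to 90, y -210 to 120 from the origin, which lies on the table under the middle of a row of four pockets side by side along its y, 54 apart. Each pocket is 49 wide (y), floor 12 and grey wall tops 24 above the table. The front stop (robot side) of all pockets is at x -41, a steel jaw bar closes their far side.
- jaw_lip (a point): middle of the lip edge of the steel jaw bar (moves with it, along the jig's x), 30 above the table. Lever closed: jig x 35, lip overhanging the flanges, jaw face 8 behind it. Lever open: x 45.5, so housings (long side along jig x) can go straight up or down, middle at x -1 to 5; closing pushes them to x -1 to 3. A seated housing has its block top 62 above the table.
- pocket0 (a point): centre of the floor of pocket 0 (12 above the table), at jig x 1, y -81; axes as the jig
- pocket1 (a point): centre of the floor of pocket 1 (12 above the table), at jig x 1, y -27; axes as the jig
- pocket2 (a point): centre of the floor of pocket 2 (12 above the table), at jig x 1, y 27; axes as the jig
- pocket3 (a point): centre of the floor of pocket 3 (12 above the table), at jig x 1, y 81; axes as the jig
- lever (a joint): cam lever (rad) about lever_pivot, along the jig's y. 0 = clamped: points to jig +x, 20 deg above level; growing values raise it over the top towards -x; 2.0 = fully open stop, 45 deg past upright. High point at 0.45: below it a spring snaps it shut, above it throws it open; it cannot rest in between. Takes about 6 N at the knob either way.
- lever_knob (a point): centre of the lever's black rubber knob, a cylinder 24 across and 26 long lying along the jig's y, 85 from the pivot; the arm is 13 wide. Can be pinched along the jig's y from above and led round in an arc, or pushed. 75 above the table when clamped, 131 at the top, 106 open.
- lever_pivot (a point): lever axis: at jig x 45, y -165, 46 above the table. Bracket cheeks either side (y -187 to -143) reach x -11 to 70 and 60 above the table.
- tray_in (a point): centre of the inner floor (6 above the table) of a rose-red foam tray fixed to the table: open box 200 (x) x 130 (y) x 24 high outside, walls 6 thick, inside 188 x 118; axes as the tray
- phone: bystander, to be left alone: smartphone lying flat, 152 x 74 x 9. Origin: centre of the underside
- tape: bystander, to be left alone: roll of tape lying flat, 84 across, 24 high. Origin: centre of the underside
- driver: bystander, to be left alone: screwdriver lying flat, 190 long. Origin: centre of the underside (of the tool)
- glue: bystander, to be left alone: white glue bottle, 44 across, 120 high, standing. Origin: centre of the underside
- can: bystander, to be left alone: yellow can, 66 across, 110 high, standing. Origin: centre of the underside
- carton: bystander, to be left alone: small cardboard carton 120 x 90 x 70. Origin: centre of the underside
- tabs: bystander, to be left alone: clear box 130 x 110 x 35 with beige adhesive tabs. Origin: centre of the underside
Mind the look-alikes: they are no part of the job. Leave any green look-alike of the D3 alone. Leave any purple look-alike of the R1 alone.

How it is judged:
By the outcome, as a careful person would: the job done as asked, in the order asked, and still so for the second after the job is handed in, with the robot touching nothing.
Of R1, R2, R3, R4 only 3 to 4 are there at a start; the rules pass over those that are not, and their reading is None.
Of D1, D2, D3 only 2 to 3 are there at a start; the rules pass over those that are not, and their reading is None.
At some moment in a run one of R1, R2, R3, R4 may be knocked a few centimetres aside while the robot is not near it.
Once in a run the grip may slacken for a moment while it holds something.
It also fails if it takes over 210 s, if anything falls off the work surface, if the arm or the gripper's body presses on something with over 40 N, if the wrist force passes 120 N, or if a joint passes its speed limit or range.

### The arm

A 6-joint arm with a two-finger parallel gripper is mounted at the origin on the work surface. World frame = base frame: x ahead of the robot, y to its left, z up, the work surface at z = 0. Lengths are in m, angles in rad, forces in N, time in s.
With the tool pointing down it reaches from about 0.4 to 0.925 m from the base axis. Payload 3.4 kg.
Tool frame: the origin (TCP) lies midway between the tips of the shut fingers; the grasp point (between the pads) lies 19 mm behind it; z points along the fingers, y is the line along which they close (so a half turn about z gives the same grasp; the last joint's range is limited). The gripper opens to 85 mm and grips with 20 to 120 N. Pads are 22 mm wide; open, the fingers measure 114 mm over their backs; the gripper's body (76 mm by 85 mm) begins 54 mm behind the grasp point. The pads swing forward as they close: fully open they stand 13 mm farther back than shut.
Start: joints at [1.208, 0.307, 1.506, -0, 1.328, -0.073], TCP at [0.164, 0.551, 0.231] pointing down, gripper open.
Joint ranges: [-3.12, 3.12], [-1.05, 2.28], [0.14, 2.33], [-1.42, 4.57], [0.1, 2.73], [-2.68, 2.68]. Speed limits (rad/s): [2.57, 2.57, 3.14, 3.14, 3.14, 3.14].

### API

Orientations are given as a rotation vector (axis times angle).
In Python, from bench import bot gives the robot as it stands. The module is installed in compiled form; this text tells all that it offers.
- The arm moves only by the shell command python3 -m pendant 'ROWS' [OPENING] [FORCE]. ROWS is JSON, a list of rows, each a list of 4 numbers: the shift along the tool's x, y, z scaled (see below), then the turn about the tool's z scaled (see below). In form: [[dx, dy, dz, yaw], ...]. A call has 1 to 10 rows; each row shifts and turns the commanded pose from where the row before left it, along the tool's axes as they then stand; what a row does not reach is not made up. The controller multiplies each number of a shift by 15 cm and each number of a turn by 180 degrees. A row lasts 1/12 s, in which the tool goes at most 41.7 mm and 7.16 degrees, less where a joint would pass 70% of its speed; a pose out of reach is approached as far as the arm can. A call with a number of a shift or a turn outside -1 to 1 is refused whole. A call with a gripper value outside its range is refused whole. OPENING is the closure, from -1 (fully open) to 1 (shut), set as the call begins (- or left out, the last holds). The fingers move at their own pace and stop on an object; FORCE is the grip in N (left out, the last holds). Time passes only in rows, so rows that do not move let the fingers close. It gives the time, the measured TCP pose, the force, the opening and the grip force at its end, in the units of the state.
- bot.observe(): the state, without advancing time (a new reading comes with each control period).
- bot.read_camera(name): name is "scene" or "top" or "wrist"; returns a dict with "image" (480x640x3 uint8, red, green, blue), "fx", "fy", "cx", "cy" (pixels), "rvec" (rotation vector, rad) and "tvec" (3), from world to camera coordinates, as OpenCV has them. Camera axes: x right, y down, z forward; pixel columns grow to the right and rows downward; lengths in m; the calibration is good to about 2 mm. A picture is of the moment at which its call begins. There is no depth.
- bot.sign_off(): hands the job in; it is judged then, once.
The state is a dict: "time_s": time; "q": joint angles; "joint_vel": joint speeds; "effort": joint torques, N m; "tcp_pos": TCP position; "orientation": TCP orientation; "force": force on the tool from outside, world axes, zero at the start; "moment": the same for the moment, N m; "gripper_width": finger opening in m; "finger_force": force on a finger pad.
Only numpy, scipy, OpenCV 4.12 (cv2) and the standard library are available. Lean on these libraries where they do the work, as an engineer would, in place of code of your own. Each camera call takes 0.05 s, during which the arm holds its last target. There are 200 camera calls.

## Working session

There is one attempt and no reset: what is moved stays moved. The work goes in short steps, Python scripts to look and compute and a shell command to move; the robot and the scene stay as the last step left them, time stands still between calls to the robot, and variables do not carry over. Pictures are saved under pics/ and viewed, at most 14 in all, crops included, and the job is handed in when it is done.

```bash
mkdir -p pics; cat > h.py <<'E'
import numpy as np, cv2
from bench import bot
def cam(n):
    c=bot.read_camera(n); return c
def ray(c,u,v,z):
    R=cv2.Rodrigues(np.array(c['rvec'],float))[0]; t=np.array(c['tvec'],float)
    d=R.T@np.array([(u-c['cx'])/c['fx'],(v-c['cy'])/c['fy'],1.]); o=-R.T@t
    return o+d*(z-o[2])/d[2]
def proj(c,p):
    R=cv2.Rodrigues(np.array(c['rvec'],float))[0]
    q=R@np.array(p,float)+np.array(c['tvec'],float); return np.array([c['fx']*q[0]/q[2]+c['cx'],c['fy']*q[1]/q[2]+c['cy']])
def save(c,f): cv2.imwrite('pics/'+f,c['image'][:,:,::-1])
E
python3 - <<'E'
from h import *
for n in('top','scene'):
    c=cam(n); save(c,n+'1.png'); print(n,c['fx'],c['cx'],c['cy'],c['rvec'],c['tvec'])
    import pickle; pickle.dump(c,open(n+'1.pkl','wb'))
s=bot.observe(); print(s)
E
```

```text
top 580.8455397031323 318.5544562705165 246.7477961670675 [ 2.13284728 -2.16230372  0.14485616] [0.01172506 0.55495722 1.26741403]
scene 624.4026989684578 323.78856486895813 248.90639339239166 [ 1.3935055   2.07796726 -0.91528532] [ 0.21352743 -0.26176142  1.80967907]
{'time_s': 0.1, 'q': array([ 1.20751533e+00,  3.07488184e-01,  1.50753016e+00, -7.63547864e-06,
        1.32840367e+00, -7.34998517e-02]), 'joint_vel': array([-1.98846216e-04, -1.74908893e-04, -3.29245558e-03,  7.42385519e-04,
       -5.53543509e-04, -3.00009581e-06]), 'effort': array([-6.65491134e-04, -4.58532357e+01, -2.52607119e+01, -1.18211192e-04,
        5.58301195e-03,  4.49245761e-05]), 'tcp_pos': array([0.16410686, 0.55043671, 0.23048364]), 'orientation': array([-4.53536958e-01, -3.10828828e+00,  2.80747660e-03]), 'force': array([0.46273871, 0.0195722 , 0.65234708]), 'moment': array([-0.0065552 ,  0.01815184, -0.02278797]), 'finger_force': 0.0, 'gripper_width': 0.08533673966486828}
```

View pics/top1.png

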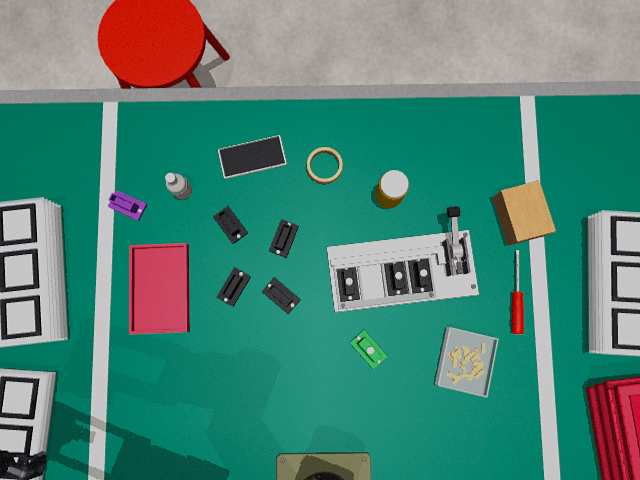

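View pics/scene1.png

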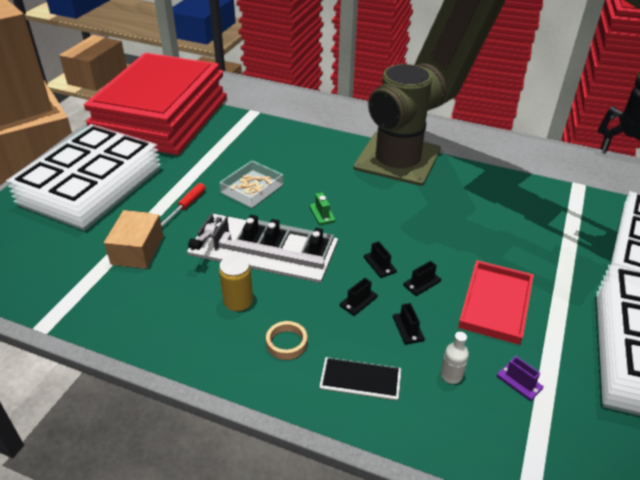

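The top view shows four fresh housings at about (231,224), (284,238), (234,287) and (282,295). Finished ones sit in pockets 3, 1 and 0, with studs at about (349,283), (398,276) and (421,273). Pocket 2 (372,282) is empty. The knob is at (453,212) and the tray at (159,288). The scene view confirms that all of them are upright.

```bash
cat >> h.py <<'E'
def black(im,thr=45):
    return ((im.max(2)<thr)*255).astype(np.uint8)
def fresh(c,lo=500,hi=1300):
    """housing blobs: hull min-rect of black contour, cast at z=.012 -> centre/yaw(long axis)"""
    out=[]
    m=cv2.morphologyEx(black(c['image']),cv2.MORPH_CLOSE,np.ones((3,3)))
    for k in cv2.findContours(m,cv2.RETR_EXTERNAL,cv2.CHAIN_APPROX_NONE)[0]:
        a=cv2.contourArea(k)
        if lo<a<hi:
            (u,v),wh,_=cv2.minAreaRect(k); b=cv2.boxPoints(cv2.minAreaRect(k))
            P=np.array([ray(c,*p,.012)[:2] for p in b]); e=P[1]-P[0]; f=P[2]-P[1]
            L=e if np.hypot(*e)>np.hypot(*f) else f
            out.append((u,v,a,P.mean(0),np.degrees(np.arctan2(L[1],L[0]))%180,np.hypot(*e),np.hypot(*f)))
    return out
def plan(x,y,z,axis=None,n=None):
    """print tool-frame shift in units, yaw (units) so tool y lies along world angle axis (deg)"""
    s=bot.observe(); R=cv2.Rodrigues(np.array(s['orientation']))[0]; p=s['tcp_pos']
    yw=0
    if axis is not None:
        cur=np.degrees(np.arctan2(R[1,1],R[0,1])); d=(axis-cur+90)%180-90
        yw=-d/180  # tool z is down
        Rz=cv2.Rodrigues(np.array([0,0,np.radians(d)]))[0]; R=Rz@R
    d=R.T@(np.array([x,y,z])-p)/.15
    print('yaw total %.4f (q6 %.2f -> alt +-1)'%(yw,s['q'][5]),'then shift total',d.round(3),'from',p.round(4),'w %.4f'%s['gripper_width'])
def quick():
    s=bot.observe(); R=cv2.Rodrigues(np.array(s['orientation']))[0]
    print('t%.2f'%s['time_s'],'tcp',s['tcp_pos'].round(4),'yaxis deg %.2f'%(np.degrees(np.arctan2(R[1,1],R[0,1]))),'F',np.round(s['force'],1),'w %.4f ff %.1f'%(s['gripper_width'],s['finger_force']),'q',np.round(s['q'],2))
E
python3 - <<'E'
from h import *
import pickle
c=pickle.load(open('top1.pkl','rb'))
for f in fresh(c,250,1500): print([np.round(x,3) for x in f])
im=c['image']; hsv=cv2.cvtColor(im,cv2.COLOR_RGB2HSV)
# studs: bright small blobs within jig area
for (u,v) in[(349,283),(398,276),(421,273)]:
    w=im[v-7:v+8,u-7:u+8].min(2).astype(float); w=np.clip(w-90,0,None)*(w>110)
    yy,xx=np.mgrid[-7:8,-7:8]; m=np.hypot(yy,xx)<6; w*=m
    uu=u+(w*xx).sum()/w.sum(); vv=v+(w*yy).sum()/w.sum(); print('stud',uu,vv,ray(c,uu,vv,.067))
red=((hsv[:,:,1]>150)&((hsv[:,:,0]>168)|(hsv[:,:,0]<5)&False)).astype(np.uint8)*255
for k in cv2.findContours(red,cv2.RETR_EXTERNAL,cv2.CHAIN_APPROX_NONE)[0]:
    if cv2.contourArea(k)>2000:
        r=cv2.minAreaRect(k); print('tray',r,ray(c,*r[0],.02),[ray(c,*p,.024)[:2].round(3) for p in cv2.boxPoints(r)])
print('knob',ray(c,453,212,.075))
E
```

```text
[np.float64(23.0), np.float64(452.0), np.float64(1080.5), array([0.114, 0.658]), np.float64(2.955), np.float64(0.102), np.float64(0.114)]
[np.float64(17.825), np.float64(397.622), np.float64(1391.5), array([0.23 , 0.676]), np.float64(179.679), np.float64(0.087), np.float64(0.086)]
[np.float64(625.5), np.float64(329.0), np.float64(258.5), array([ 0.363, -0.682]), np.float64(174.884), np.float64(0.061), np.float64(0.089)]
[np.float64(20.402), np.float64(317.122), np.float64(1483.0), array([0.408, 0.681]), np.float64(95.578), np.float64(0.094), np.float64(0.089)]
[np.float64(625.5), np.float64(281.5), np.float64(250.5), array([ 0.47 , -0.691]), np.float64(174.884), np.float64(0.061), np.float64(0.089)]
[np.float64(18.411), np.float64(270.123), np.float64(1408.0), array([0.515, 0.692]), np.float64(5.768), np.float64(0.089), np.float64(0.094)]
[np.float64(625.0), np.float64(236.0), np.float64(259.0), array([ 0.574, -0.699]), np.float64(174.884), np.float64(0.064), np.float64(0.089)]
[np.float64(17.355), np.float64(224.459), np.float64(1294.0), array([0.621, 0.7  ]), np.float64(5.767), np.float64(0.085), np.float64(0.094)]
stud 348.6601261387526 280.96215837421164 [ 0.47485091 -0.06061017  0.067     ]
stud 398.1955821445007 275.1000920386562 [ 0.48617382 -0.16895498  0.067     ]
stud 423.1264341441028 272.39077558513077 [ 0.49135295 -0.22354366  0.067     ]
tray ((612.5, 428.0), (102.0, 53.0), 90.0) [ 0.14968516 -0.63129799  0.02      ] [array([ 0.26, -0.58]), array([ 0.258, -0.697]), array([ 0.044, -0.677]), array([ 0.045, -0.564])]
tray ((158.5, 288.5), (89.0, 59.0), 90.0) [0.46743491 0.36732696 0.02      ] [array([0.57 , 0.436]), array([0.568, 0.301]), array([0.367, 0.298]), array([0.369, 0.43 ])]
knob [ 0.62302973 -0.2929149   0.075     ]
```

```bash
cat >> h.py <<'E'
JO=np.array([.482,-.1413]); JA=np.radians(5.8)
def J(x,y):
    return JO+x*np.array([np.cos(JA),np.sin(JA)])+y*np.array([-np.sin(JA),np.cos(JA)])
E
python3 - <<'E'
from h import *
import pickle
c=pickle.load(open('top1.pkl','rb'))
im=c['image']; print(im[218:232:4,225:240:3].max(2)); print(im[200,250],im[310,250])
for thr in(60,75):
  m=black(im,thr)
  for k in cv2.findContours(m,cv2.RETR_EXTERNAL,cv2.CHAIN_APPROX_NONE)[0]:
    (u,v),wh,_=cv2.minAreaRect(k)
    if 200<u<310 and 190<v<320 and cv2.contourArea(k)>50: print(thr,u,v,wh,cv2.contourArea(k),ray(c,u,v,.025))
print(J(.125,-.165)); plan(*J(.125,-.165),.18,95.8)
E
```

```text
[[54 53 42 48 86]
 [52 56 27 41 51]
 [46 47 53 35 44]
 [52 44 50 52  9]]
[ 16 134 112] [ 28 144 123]
60 279.0487976074219 293.9390563964844 (30.297710418701172, 18.27233123779297) 283.5 [0.45113829 0.0943609  0.025     ]
60 233.33309936523438 286.7027587890625 (19.12662124633789, 34.79930877685547) 533.5 [0.46881572 0.19727867 0.025     ]
60 283.505126953125 238.3865966796875 (18.88229751586914, 33.67223358154297) 423.5 [0.57730935 0.0837094  0.025     ]
60 230.04864501953125 224.69189453125 (34.11396026611328, 18.968538284301758) 562.5 [0.61071084 0.20577419 0.025     ]
75 280.7672119140625 295.4568786621094 (34.7634391784668, 19.31954574584961) 587.0 [0.4476812 0.090513  0.025    ]
75 233.37060546875 286.718994140625 (19.3708438873291, 35.06318664550781) 604.5 [0.46877798 0.1971939  0.025     ]
75 283.3582458496094 238.36856079101562 (19.169483184814453, 34.46198654174805) 589.5 [0.57735564 0.08404377 0.025     ]
75 230.00717163085938 224.652587890625 (34.19368362426758, 19.067110061645508) 607.0 [0.61080342 0.20586976 0.025     ]
[ 0.62303438 -0.29282328]
yaw total -0.1245 (q6 -0.07 -> alt +-1) then shift total [-2.476 -5.902  0.347] from [0.1641 0.5504 0.2305] w 0.0853
```

```bash

python3 -m pendant '[[-0.22,0,0,-0.0124],[-0.22,0,0,-0.0124],[-0.22,0,0,-0.0124],[-0.22,0,0,-0.0124],[-0.22,0,0,-0.0124],[-0.22,0,0,-0.0124],[-0.22,0,0,-0.0124],[-0.22,0,0,-0.0124],[-0.22,0,0,-0.0124],[-0.22,0,0,-0.0124]]' -0.2 40
python3 -m pendant '[[0,-0.25,0,0],[0,-0.25,0,0],[0,-0.25,0,0],[0,-0.25,0,0],[0,-0.25,0,0],[0,-0.25,0,0],[0,-0.25,0,0],[0,-0.25,0,0],[0,-0.25,0,0],[0,-0.25,0,0]]'
python3 -m pendant '[[0,-0.25,0,0],[0,-0.25,0,0],[0,-0.25,0,0],[0,-0.25,0,0],[0,-0.25,0,0],[0,-0.25,0,0]]'
python3 - <<'E'
from h import *
quick(); plan(*J(.125,-.165),.18,95.8)
E
```

```text
time_s: 0.93
tcp_pos: [0.4915, 0.5127, 0.2306]
orientation: [0.159, -3.136, 0.002]
force: [-0.2, 0.7, -0.8]
gripper_width: 0.0512
finger_force: 0.0
time_s: 1.77
tcp_pos: [0.5269, 0.1386, 0.2309]
orientation: [0.157, -3.137, 0.0]
force: [0.5, 0.8, -0.3]
gripper_width: 0.0515
finger_force: 0.0
time_s: 2.27
tcp_pos: [0.5493, -0.0852, 0.2309]
orientation: [0.156, -3.137, -0.001]
force: [0.9, 0.3, -0.4]
gripper_width: 0.0514
finger_force: 0.0
t2.27 tcp [ 0.5493 -0.0852  0.2309] yaxis deg 95.71 F [ 0.9  0.3 -0.4] w 0.0514 ff 0.0 q [-0.23  0.28  1.55  0.    1.32 -1.9 ]
yaw total -0.0005 (q6 -1.90 -> alt +-1) then shift total [-0.349 -1.427  0.339] from [ 0.5493 -0.0852  0.2309] w 0.0514
```

```bash

python3 -m pendant '[[0,-0.2,0,0],[0,-0.2,0,0],[0,0,0,0]]'
python3 - <<'E'
from h import *
c=cam('wrist'); save(c,'w1.png'); import pickle; pickle.dump(c,open('w1.pkl','wb'))
R=cv2.Rodrigues(np.array(c['rvec']))[0]; print('cam pos',-R.T@c['tvec'],c['fx'], 'axis',R[2]); quick()
for n,p in dict(p0=(.001,-.081),p1=(.001,-.027),p2=(.001,.027),p3=(.001,.081)).items(): print(n,proj(c,[*J(*p),.067]))
print('knob',proj(c,[*J(.125,-.165),.075]))
E
```

```text
time_s: 2.52
tcp_pos: [0.5564, -0.1488, 0.2308]
orientation: [-0.15, 3.138, -0.005]
force: [-0.5, 0.0, -0.3]
gripper_width: 0.0513
finger_force: 0.0
cam pos [ 0.48995258 -0.15591262  0.3741216 ] 363.02547821252045 axis [ 0.26388724  0.02146147 -0.96431475]
t2.57 tcp [ 0.5559 -0.146   0.2307] yaxis deg 95.48 F [ 0.1 -1.   0.8] w 0.0514 ff 0.0 q [-0.33  0.31  1.51 -0.    1.33 -2.  ]
p0 [237.10158381 136.77538481]
p1 [303.52348011 136.40787499]
p2 [370.0748634  136.03964872]
p3 [436.7561127  135.67070391]
knob [149.012855   283.39895258]
```

View pics/w1.png

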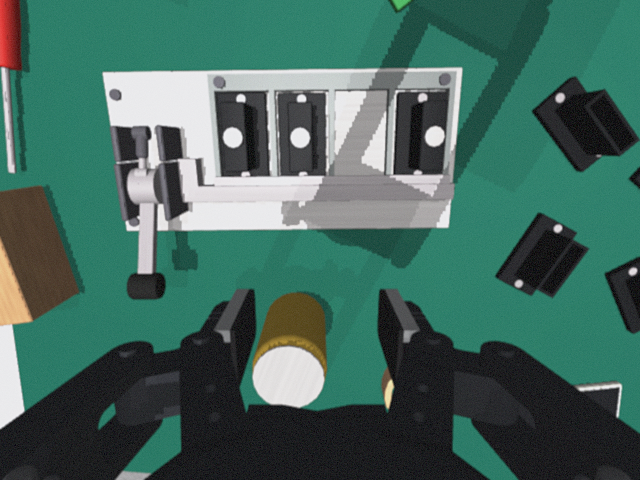

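```bash
python3 - <<'E'
from h import *
import pickle
c=pickle.load(open('w1.pkl','rb')); im=c['image']
hsv=cv2.cvtColor(im,cv2.COLOR_RGB2HSV)
m=((hsv[:,:,1]<60)&(hsv[:,:,2]>110)).astype(np.uint8)*255
m[:, :90]=0; m[240:]=0; m[:, 475:]=0
# edge points of plate: front edge (top row) per column, left edge / right edge per row
cols=[(u,np.argmax(m[:,u]>0)) for u in range(115,455,5)]
rows=[(np.nonzero(m[v])[0].max(),v) for v in range(85,215,5)]
rowl=[(np.nonzero(m[v])[0].min(),v) for v in range(80,120,4)]
def line(pts):
    P=np.array([ray(c,u,v,.012)[:2] for u,v in pts]); vx,vy,x,y=cv2.fitLine(P.astype(np.float32),cv2.DIST_HUBER,0,.001,.001).ravel(); return np.array([x,y],float),np.array([vx,vy],float)
(f,fd),(r,rd),(l,ld)=line(cols),line(rows),line(rowl)
for d in(fd,rd,ld): print('ang',np.degrees(np.arctan2(d[1],d[0]))%180)
def X(p,d,q,e): 
    t=np.linalg.solve(np.c_[d,-e],q-p); return p+t[0]*d
A=X(f,fd,r,rd);B=X(f,fd,l,ld); print('corner +y',A,'corner -y',B,'len',np.hypot(*(A-B)))
a=np.arctan2(*(A-B)[::-1])-np.pi/2; xh=np.array([np.cos(a),np.sin(a)]);yh=np.array([-xh[1],xh[0]])
print('ang',np.degrees(a),'O',A+.06*xh-.12*yh,B+.06*xh+.21*yh)
for u,v in[(231,138),(300,138),(435,136)]: print('stud',ray(c,u,v,.067))
gray=hsv
for u,v in[(146,285)]: print('knob',ray(c,u,v,.075))
E
```

```text
ang 96.07107298929468
ang 6.106959540555103
ang 6.745942163786207
corner +y [ 0.41084481 -0.03146995] corner -y [ 0.44574583 -0.35961481] len 0.3299956599247847
ang 6.071072989294683 O [ 0.48319975 -0.1444512 ] [ 0.48319929 -0.14444688]
stud [ 0.49261358 -0.22669318  0.067     ]
stud [ 0.48723534 -0.17080496  0.067     ]
stud [ 0.4751982  -0.06198194  0.067     ]
knob [ 0.62482027 -0.29551955  0.075     ]
```

```bash
sed -i 's/^JO=.*/JO=np.array([.4829,-.1438]); JA=np.radians(6.05)/' h.py
python3 - <<'E'
from h import *
quick(); plan(*J(.125,-.165),.12,96.05)
ph=np.radians(np.linspace(20,134,13)); x=.085*np.cos(ph); z=.085*np.sin(ph)
print(np.c_[-np.diff(x),-np.diff(z)].round(4)/.15)
E
```

```text
t2.57 tcp [ 0.5559 -0.146   0.2307] yaxis deg 95.48 F [ 0.1 -1.   0.8] w 0.0514 ff 0.0 q [-0.33  0.31  1.51 -0.    1.33 -2.  ]
yaw total -0.0032 (q6 -2.00 -> alt +-1) then shift total [-0.352 -1.034  0.738] from [ 0.5559 -0.146   0.2307] w 0.0514
[[ 0.03933333 -0.08533333]
 [ 0.05266667 -0.07733333]
 [ 0.06466667 -0.068     ]
 [ 0.07533333 -0.056     ]
 [ 0.08333333 -0.04266667]
 [ 0.08933333 -0.02866667]
 [ 0.09266667 -0.01333333]
 [ 0.094       0.002     ]
 [ 0.092       0.01733333]
 [ 0.088       0.03266667]
 [ 0.08133333  0.04666667]
 [ 0.07266667  0.05933333]]
```

```bash

python3 -m pendant '[[-0.07,-0.207,0.05,-0.0032],[-0.07,-0.207,0.1,0],[-0.07,-0.207,0.15,0],[-0.071,-0.207,0.2,0],[-0.071,-0.207,0.238,0],[0,0,0,0],[0,0,0,0],[0,0,0,0]]'
python3 - <<'E'
from h import *
c=cam('wrist'); save(c,'w2.png'); quick(); plan(*J(.125,-.165),.058,96.05); print(proj(c,[*J(.125,-.165),.075]))
E
```

```text
time_s: 3.23
tcp_pos: [0.6219, -0.2842, 0.1271]
orientation: [0.173, -3.135, -0.003]
force: [0.7, -0.2, 0.5]
gripper_width: 0.0515
finger_force: 0.0
t3.28 tcp [ 0.6224 -0.2843  0.1284] yaxis deg 96.35 F [-0.1  0.4  0.5] w 0.0516 ff 0.0 q [-0.49  0.54  1.39  0.    1.21 -2.17]
yaw total 0.0017 (q6 -2.17 -> alt +-1) then shift total [-0.007 -0.071  0.47 ] from [ 0.6224 -0.2843  0.1284] w 0.0516
[299.74566893 268.0844055 ]
```

View pics/w2.png

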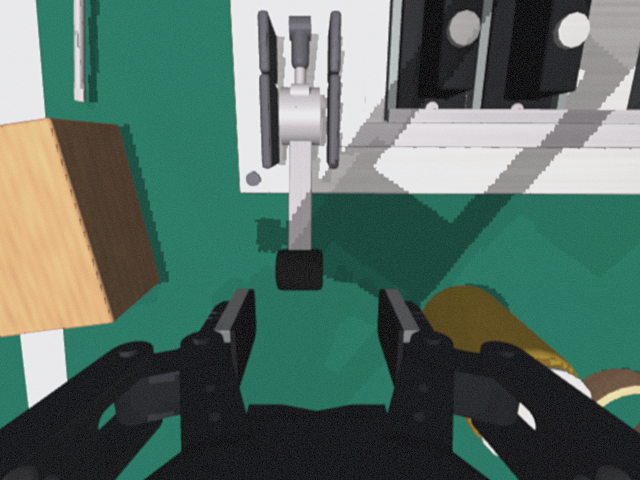

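The knob is at (299,269), against a prediction of (299.7,268.1), so the jig pose holds. Next I pinch the knob and lead it round.

```bash

python3 -m pendant '[[-0.007,-0.071,0.1,0.0017],[0,0,0.12,0],[0,0,0.12,0],[0,0,0.13,0],[0,0,0,0],[0,0,0,0]]'
python3 -m pendant '[[0,0,0,0],[0,0,0,0],[0,0,0,0],[0,0,0,0],[0,0,0,0]]' 1 60
python3 -m pendant '[[0.039,0,-0.085,0],[0.053,0,-0.077,0],[0.065,0,-0.068,0],[0.075,0,-0.056,0],[0.083,0,-0.043,0],[0.089,0,-0.029,0]]'
python3 -m pendant '[[0.093,0,-0.013,0],[0.094,0,0.002,0],[0.092,0,0.017,0],[0.088,0,0.033,0],[0.081,0,0.047,0],[0.073,0,0.059,0],[0,0,0,0],[0,0,0,0],[0,0,0,0]]'
python3 - <<'E'
from h import *
quick(); print(J(-.0147,-.165))
E
```

```text
time_s: 3.78
tcp_pos: [0.6238, -0.2955, 0.0569]
orientation: [0.165, -3.136, -0.001]
force: [-0.1, 0.4, 0.5]
gripper_width: 0.0512
finger_force: 0.0
time_s: 4.2
tcp_pos: [0.6253, -0.2935, 0.0595]
orientation: [-0.164, 3.135, 0.005]
force: [0.4, 7.4, 4.6]
gripper_width: 0.025
finger_force: 59.1
time_s: 4.7
tcp_pos: [0.5648, -0.2999, 0.1115]
orientation: [-0.164, 3.135, 0.005]
force: [0.8, 5.6, -7.1]
gripper_width: 0.0248
finger_force: 59.2
time_s: 5.45
tcp_pos: [0.4852, -0.3084, 0.0907]
orientation: [0.163, -3.137, -0.005]
force: [-3.3, 7.0, 6.0]
gripper_width: 0.0251
finger_force: 67.0
t5.45 tcp [ 0.4852 -0.3084  0.0907] yaxis deg 95.96 F [-3.3  7.   6. ] w 0.0251 ff 67.0 q [-0.64  0.45  1.68  0.    1.01 -2.32]
[ 0.48567227 -0.30943032]
```

```bash

python3 -m pendant '[[0,0,0,0],[0,0,0,0],[0,0,0,0],[0,0,-0.13,0],[0,0,-0.2,0],[0,0,-0.2,0]]' -0.2 80
python3 -m pendant '[[-0.036,0.14,0,0],[-0.036,0.14,0,0],[-0.036,0.14,0,0],[0,0.14,0,0],[0,0,0,0],[0,0,0,0],[0,0,0,0]]' 0.06
python3 - <<'E'
from h import *
c=cam('wrist'); save(c,'w3.png'); quick(); plan(*J(.001,-.082),.032,96.05); print(proj(c,[*J(.001,-.081),.067]),proj(c,[*J(.001,-.027),.067]),proj(c,[*J(-.0147,-.165),.106]))
E
```

```text
time_s: 5.95
tcp_pos: [0.486, -0.3107, 0.1688]
orientation: [0.164, -3.136, -0.002]
force: [0.3, 0.2, 0.3]
gripper_width: 0.0508
finger_force: 0.0
time_s: 6.53
tcp_pos: [0.4944, -0.2263, 0.1689]
orientation: [-0.165, 3.136, -0.002]
force: [-0.4, -0.3, 0.0]
gripper_width: 0.0403
finger_force: 0.0
t6.58 tcp [ 0.4944 -0.2266  0.1688] yaxis deg 95.97 F [0.3 0.4 1.2] w 0.0400 ff 0.0 q [-0.51  0.32  1.66 -0.    1.16 -2.18]
yaw total -0.0004 (q6 -2.18 -> alt +-1) then shift total [0.012 0.011 0.912] from [ 0.4944 -0.2266  0.1688] w 0.0400
[321.79420581 239.69637372] [399.10616342 239.74173515] [178.93519722 230.81535897]
```

View pics/w3.png

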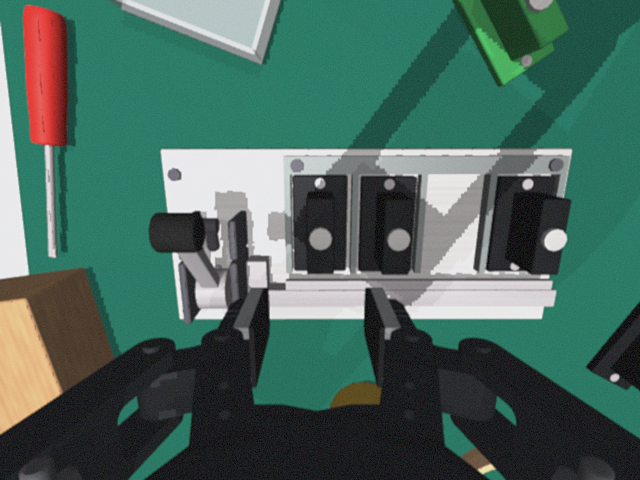

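```bash

python3 -m pendant '[[0.012,0.011,0.15,0],[0,0,0.19,0],[0,0,0.19,0],[0,0,0.19,0],[0,0,0.19,0],[0,0,0,0],[0,0,0,0]]'
python3 -m pendant '[[0,0,0,0],[0,0,0,0],[0,0,0,0],[0,0,0,0],[0,0,0,0]]' 1 80
python3 -m pendant '[[0,0,-0.05,0],[0,0,-0.1,0],[0,0,-0.15,0],[0,0,-0.15,0],[0,0,-0.1,0],[0,0,0,0]]'
python3 - <<'E'
from h import *
T=np.array([.468,.367]); a=np.radians(1)
quick(); plan(*(T+[-.045,-.028]),.1,91)
E
```

```text
time_s: 7.17
tcp_pos: [0.4908, -0.2244, 0.0307]
orientation: [0.162, -3.134, -0.003]
force: [0.0, 0.4, 0.2]
gripper_width: 0.0404
finger_force: 0.0
time_s: 7.58
tcp_pos: [0.4932, -0.225, 0.0338]
orientation: [-0.164, 3.134, -0.004]
force: [-0.5, -1.8, 8.0]
gripper_width: 0.0187
finger_force: 79.5
time_s: 8.08
tcp_pos: [0.4939, -0.225, 0.1182]
orientation: [-0.164, 3.131, -0.006]
force: [-0.0, -0.9, -0.5]
gripper_width: 0.0186
finger_force: 78.5
t8.08 tcp [ 0.4939 -0.225   0.1182] yaxis deg 96.00 F [-0.  -0.9 -0.5] w 0.0186 ff 78.5 q [-0.51  0.37  1.73  0.    1.03 -2.18]
yaw total 0.0278 (q6 -2.18 -> alt +-1) then shift total [0.407 3.768 0.105] from [ 0.4939 -0.225   0.1182] w 0.0186
```

```bash

python3 -m pendant '[[0.027,0.1,0,0.0139],[0.027,0.2,0,0.0139],[0.027,0.235,0,0],[0.027,0.235,0,0],[0.027,0.235,0,0],[0.027,0.235,0,0],[0.027,0.235,0,0],[0.027,0.235,0,0],[0.027,0.235,0,0]]'
python3 -m pendant '[[0.027,0.235,0,0],[0.027,0.235,0,0],[0.027,0.235,0,0],[0.027,0.235,0,0],[0.027,0.235,0,0],[0.027,0.2,0,0],[0,0.15,0,0],[0,0,0,0],[0,0,0,0],[0,0,0,0]]'
python3 - <<'E'
from h import *
T=np.array([.468,.367]); a=np.radians(1)
quick(); plan(*(T+[-.045,-.028]),.1,91)
c=cam('wrist'); save(c,'w4.png'); import pickle; pickle.dump(c,open('w4.pkl','wb'))
print(proj(c,[*T,.006]))
E
```

```text
time_s: 8.83
tcp_pos: [0.4463, 0.068, 0.1138]
orientation: [0.026, -3.14, -0.0]
force: [0.5, 0.6, -0.6]
gripper_width: 0.0187
finger_force: 78.5
time_s: 9.67
tcp_pos: [0.4186, 0.2939, 0.1137]
orientation: [0.028, -3.14, 0.002]
force: [0.8, 0.4, -1.0]
gripper_width: 0.019
finger_force: 78.6
t9.67 tcp [0.4186 0.2939 0.1137] yaxis deg 91.02 F [ 0.8  0.4 -1. ] w 0.0190 ff 78.6 q [ 0.53  0.34  1.79 -0.    1.01 -1.06]
yaw total 0.0001 (q6 -1.06 -> alt +-1) then shift total [-0.035  0.3    0.091] from [0.4186 0.2939 0.1137] w 0.0190
[414.43789595 305.62528492]
```

View pics/w4.png

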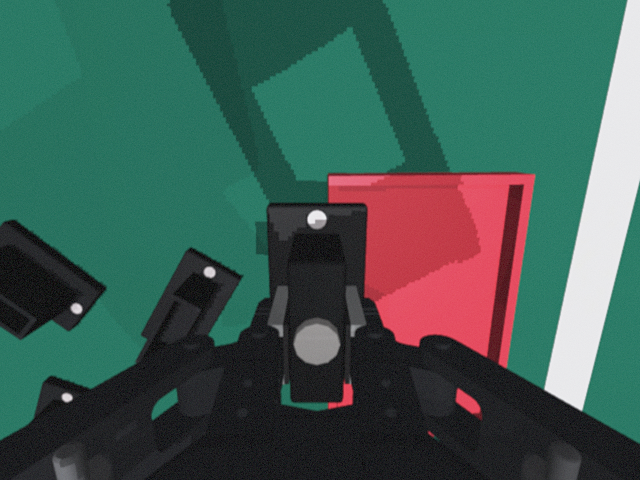

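```bash
python3 - <<'E'
from h import *
import pickle
c=pickle.load(open('w4.pkl','rb'))
A=ray(c,329,173.5,.024)[:2];B=ray(c,535,173.5,.024)[:2]; d=B-A; print(A,B,np.hypot(*d),np.degrees(np.arctan2(d[1],d[0])))
a=np.arctan2(d[1],d[0])-np.pi/2; x=np.array([np.cos(a),np.sin(a)]);y=np.array([-x[1],x[0]])
T=(A+B)/2+.1*x; print('T',T)
plan(*(T-.045*x-.028*y),.035,90+np.degrees(a))
E
```

```text
[0.36997576 0.29945698] [0.36753578 0.42957321] 0.13013910849667362 91.07430053507804
T [0.46873819 0.36638999]
yaw total -0.0006 (q6 -1.06 -> alt +-1) then shift total [-0.044  0.294  0.525] from [0.4187 0.2935 0.1138] w 0.0191
```

```bash
echo 'TR=np.array([.4687,.3664]); TA=np.radians(1.07)
def T(x,y): return TR+x*np.array([np.cos(TA),np.sin(TA)])+y*np.array([-np.sin(TA),np.cos(TA)])' >> h.py
python3 -m pendant '[[-0.022,0.147,0,0],[-0.022,0.147,0,0],[0,0,0.15,0],[0,0,0.15,0],[0,0,0.15,0],[0,0,0.06,0],[0,0,0.035,0],[0,0,0,0],[0,0,0,0]]'
python3 - <<'E'
from h import *
quick()
E
python3 -m pendant '[[0,0,0,0],[0,0,0,0],[0,0,0,0],[0,0,0,0],[0,0,-0.1,0],[0,0,-0.2,0],[0,0,-0.25,0],[0,0,-0.25,0],[0,0,0,0]]' 0.25
python3 - <<'E'
from h import *
c=cam('top'); save(c,'t2.png'); quick(); import pickle; pickle.dump(c,open('t2.pkl','wb'))
im=c['image']; m=black(im,75)
for k in cv2.findContours(m,cv2.RETR_EXTERNAL,cv2.CHAIN_APPROX_NONE)[0]:
    (u,v),wh,_=cv2.minAreaRect(k)
    if 140<u<330 and 190<v<340 and cv2.contourArea(k)>50: print(u,v,wh,cv2.contourArea(k),ray(c,u,v,.025))
E
```

```text
time_s: 10.47
tcp_pos: [0.426, 0.3386, 0.0332]
orientation: [-0.025, 3.141, 0.0]
force: [-1.0, -0.1, -1.2]
gripper_width: 0.0186
finger_force: 78.7
t10.47 tcp [0.426  0.3386 0.0332] yaxis deg 90.93 F [-1.  -0.1 -1.2] w 0.0186 ff 78.7 q [ 0.59  0.49  1.81 -0.    0.84 -0.99]
time_s: 11.22
tcp_pos: [0.4297, 0.342, 0.1604]
orientation: [-0.027, 3.129, 0.013]
force: [0.6, 0.2, -0.4]
gripper_width: 0.032
finger_force: 0.0
t11.27 tcp [0.4284 0.3411 0.1576] yaxis deg 91.00 F [ 0.2 -0.8  0.1] w 0.0317 ff 0.0 q [ 0.6   0.33  1.68 -0.    1.12 -0.99]
280.7672119140625 295.4568786621094 (34.7634391784668, 19.31954574584961) 584.5 [0.4476812 0.090513  0.025    ]
233.36764526367188 286.7205810546875 (19.207839965820312, 35.15721130371094) 584.0 [0.4687745  0.19720054 0.025     ]
283.3582458496094 238.36856079101562 (19.169483184814453, 34.46198654174805) 586.5 [0.57735564 0.08404377 0.025     ]
230.01976013183594 224.669677734375 (34.15131378173828, 19.067110061645508) 603.5 [0.61076335 0.20584066 0.025     ]
```

```bash

python3 -m pendant '[[-0.14,-0.19,-0.02,0],[-0.14,-0.19,-0.02,0],[-0.14,-0.19,-0.02,0],[-0.14,-0.19,-0.02,0],[-0.14,-0.2,0,0],[0,0,0,0],[0,0,0,0],[0,0,0,0]]' 0.06
cat >> h.py <<'E'
def dots(c,lo=12,hi=160):
    """white flange dots (z=.01) with black surroundings: pixel, world"""
    im=c['image']; m=(im.min(2)>125).astype(np.uint8); n,l,st,ce=cv2.connectedComponentsWithStats(m)
    out=[]
    for i in range(1,n):
        if lo<st[i,4]<hi and st[i,2]<20 and st[i,3]<20:
            u,v=ce[i]; r=int(max(st[i,2:4])/2)+3
            y,x=np.ogrid[:480,:640]; ring=(abs(np.hypot(x-u,y-v)-r)<1)
            if np.mean(im[ring].max(1)<95)>.8: out.append((round(u,1),round(v,1),int(st[i,4]),ray(c,u,v,.01)[:2].round(4)))
    return out
def pair(a,b,z=.033):
    a=np.array(a);b=np.array(b); m=(a+b)/2; d=b-a; L=np.hypot(*d); ax=np.degrees(np.arctan2(d[1],d[0]))
    print('mid',m.round(4),'len %.4f long axis %.1f'%(L,ax)); plan(*m,z,ax+90)
E
python3 - <<'E'
from h import *
c=cam('wrist'); save(c,'w5.png'); quick(); import pickle; pickle.dump(c,open('w5.pkl','wb'))
for d in dots(c): print(d)
E
```

```text
time_s: 11.93
tcp_pos: [0.5318, 0.1965, 0.1637]
orientation: [0.025, -3.139, 0.0]
force: [0.2, 0.2, 0.2]
gripper_width: 0.0402
finger_force: 0.0
t11.98 tcp [0.5315 0.1971 0.1639] yaxis deg 90.99 F [-0.   0.3 -0.5] w 0.0400 ff 0.0 q [ 0.28  0.36  1.62  0.    1.17 -1.31]
(np.float64(198.9), np.float64(245.7), 98, array([0.5504, 0.0955]))
(np.float64(306.1), np.float64(289.1), 92, array([0.5884, 0.1871]))
```

View pics/w5.png

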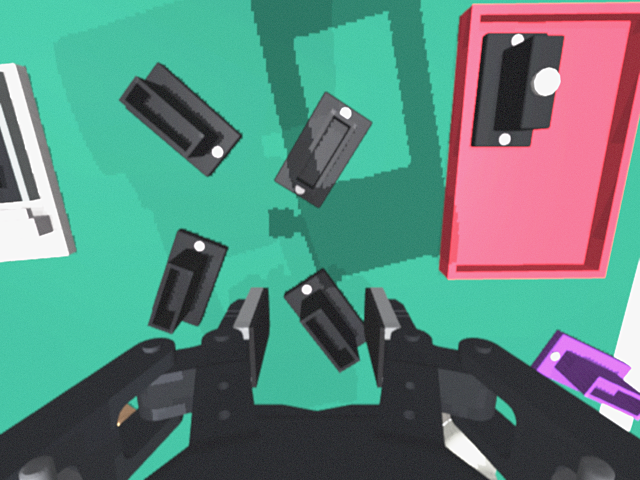

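D1 stands upright in the tray. The target housing has flange dots at (346,113) and (299,189).

```bash
cat >> h.py <<'E'
def dotat(c,u,v,r=9,thr=None):
    g=c['image'].min(2).astype(float); P=g[v-r:v+r+1,u-r:u+r+1]; t=(P.min()+P.max())/2
    yy,xx=np.mgrid[-r:r+1,-r:r+1]; w=(P>t)*(np.hypot(xx,yy)<r)
    return u+(w*xx).sum()/w.sum(), v+(w*yy).sum()/w.sum(), w.sum()
E
python3 - <<'E'
from h import *
import pickle; c=pickle.load(open('w5.pkl','rb'))
A=dotat(c,346,113);B=dotat(c,299,189); print(A,B)
pair(ray(c,*A[:2],.01)[:2],ray(c,*B[:2],.01)[:2])
E
```

```text
(np.float64(345.42241379310343), np.float64(112.25862068965517), np.int64(116)) (np.float64(299.031746031746), np.float64(189.57142857142858), np.int64(63))
mid [0.4713 0.1983] len 0.0699 long axis -30.6
yaw total 0.1756 (q6 -1.31 -> alt +-1) then shift total [ 0.347 -0.198  0.873] from [0.5315 0.1971 0.1639] w 0.0400
```

```bash

python3 -m pendant '[[0,0,0,0.0351],[0,0,0,0.0351],[0,0,0,0.0351],[0,0,0,0.0351],[0,0,0,0.0352],[0.115,-0.066,0.1,0],[0.116,-0.066,0.15,0],[0.116,-0.066,0.15,0],[0,0,0,0],[0,0,0,0]]'
python3 - <<'E'
from h import *
quick(); plan(.4713,.1983,.021,59.4)
E
```

```text
time_s: 12.82
tcp_pos: [0.469, 0.1983, 0.1033]
orientation: [-0.824, -3.027, 0.004]
force: [1.0, -0.4, 0.8]
gripper_width: 0.0402
finger_force: 0.0
t12.82 tcp [0.469  0.1983 0.1033] yaxis deg 59.55 F [ 1.  -0.4  0.8] w 0.0402 ff 0.0 q [ 0.32  0.36  1.81  0.    0.98 -0.72]
yaw total 0.0008 (q6 -0.72 -> alt +-1) then shift total [-0.015  0.01   0.548] from [0.469  0.1983 0.1033] w 0.0402
```

```bash

python3 -m pendant '[[-0.015,0.01,0.15,0],[0,0,0.18,0],[0,0,0.15,0],[0,0,0.068,0],[0,0,0,0],[0,0,0,0]]'
python3 -m pendant '[[0,0,0,0],[0,0,0,0],[0,0,0,0],[0,0,0,0],[0,0,0,0]]' 1 80
python3 -m pendant '[[0,0,-0.05,0],[0,0,-0.15,0],[0,0,-0.2,0],[0,0,-0.15,0],[0,0,-0.05,0],[0,0,0,0],[0,0,0,0]]'
cat >> h.py <<'E'
def held(c,u,v,off=.022):
    s=bot.observe(); R=cv2.Rodrigues(np.array(s['orientation']))[0]; A=dotat(c,u,v)
    p=ray(c,*A[:2],s['tcp_pos'][2]-off+.01); print('dot in tool',(R.T@(p-s['tcp_pos'])).round(4),A)
E
python3 - <<'E'
from h import *
quick(); plan(*J(.002,.027),.12,96.05)
c=cam('wrist'); save(c,'w6.png')
import pickle; pickle.dump(c,open('w6.pkl','wb'))
for d in dots(c): print(d)
held(c,317,218)
E
```

```text
time_s: 13.32
tcp_pos: [0.4764, 0.1984, 0.0228]
orientation: [0.829, 3.03, 0.0]
force: [0.1, -0.4, 1.1]
gripper_width: 0.0401
finger_force: 0.0
time_s: 13.73
tcp_pos: [0.4772, 0.1983, 0.0242]
orientation: [0.829, 3.027, 0.003]
force: [-0.1, 0.4, 7.1]
gripper_width: 0.0187
finger_force: 80.2
time_s: 14.32
tcp_pos: [0.4754, 0.1977, 0.1126]
orientation: [0.83, 3.03, 0.0]
force: [0.3, -0.7, -0.6]
gripper_width: 0.0188
finger_force: 79.2
t14.32 tcp [0.4754 0.1977 0.1126] yaxis deg 59.37 F [ 0.3 -0.7 -0.6] w 0.0188 ff 79.2 q [ 0.31  0.35  1.79 -0.    1.   -0.72]
yaw total -0.2038 (q6 -0.72 -> alt +-1) then shift total [ 0.177 -2.089 -0.05 ] from [0.4754 0.1977 0.1126] w 0.0188
(np.float64(218.5), np.float64(293.5), 125, array([0.4727, 0.115 ]))
(np.float64(283.4), np.float64(380.6), 16, array([0.5594, 0.1168]))
dot in tool [ 0.0361 -0.0003  0.012 ] (np.float64(316.5483870967742), np.float64(213.38709677419354), np.int64(93))
```

```bash
python3 - <<'E'
from h import *
import pickle
c=pickle.load(open('w5.pkl','rb'))
A=ray(c,*dotat(c,517,40)[:2],.016)[:2];B=ray(c,*dotat(c,504,139)[:2],.016)[:2]; print('D in tray',A,B,np.hypot(*(A-B)),(A+B)/2)
c=pickle.load(open('w4.pkl','rb')); R=cv2.Rodrigues(np.array([0.028,-3.14,0.002]))[0]
p=ray(c,*dotat(c,317,218)[:2],.1138-.012); print('D held dot tool',R.T@(p-np.array([.4187,.2935,.1138])))
E
```

```text
D in tray [0.38985642 0.33718689] [0.4588954  0.33880946] 0.06905804062230136 [0.42437591 0.33799818]
D held dot tool [ 0.0354353  -0.00073401  0.01205334]
```

```bash

python3 -m pendant '[[0,0,0,-0.034],[0,0,0,-0.034],[0,0,0,-0.034],[0,0,0,-0.034],[0,0,0,-0.034],[0,0,0,-0.034]]'
python3 -m pendant '[[0.016,-0.12,0,0],[0.016,-0.21,0,0],[0.016,-0.23,0,0],[0.016,-0.23,0,0],[0.016,-0.23,0,0],[0.016,-0.23,0,0],[0.016,-0.23,0,0],[0.016,-0.23,0,0],[0.016,-0.23,0,0],[0.022,-0.15,0,0]]'
python3 -m pendant '[[0,0,0,0],[0,0,0,0],[0,0,0,0],[0,0,0,0]]'
python3 - <<'E'
from h import *
quick(); plan(*J(.0036,.027),.034,96.05)
c=cam('wrist'); save(c,'w7.png')
import pickle; pickle.dump(c,open('w7.pkl','wb'))
E
```

```text
time_s: 14.87
tcp_pos: [0.4741, 0.1973, 0.1104]
orientation: [0.175, -3.132, 0.002]
force: [-0.5, -0.2, -1.5]
gripper_width: 0.0184
finger_force: 79.1
time_s: 15.7
tcp_pos: [0.4833, -0.1193, 0.1107]
orientation: [0.165, -3.135, -0.0]
force: [0.2, 0.6, -1.6]
gripper_width: 0.0186
finger_force: 79.1
time_s: 16.03
tcp_pos: [0.4832, -0.1153, 0.1116]
orientation: [0.168, -3.135, -0.002]
force: [-0.1, -0.2, -0.7]
gripper_width: 0.0187
finger_force: 79.1
t16.03 tcp [ 0.4832 -0.1153  0.1116] yaxis deg 96.14 F [-0.1 -0.2 -0.7] w 0.0187 ff 79.1 q [-0.32  0.33  1.83  0.    0.99 -2.  ]
yaw total 0.0005 (q6 -2.00 -> alt +-1) then shift total [-0.003 -0.009  0.517] from [ 0.4832 -0.1153  0.1116] w 0.0187
```

View pics/w7.png

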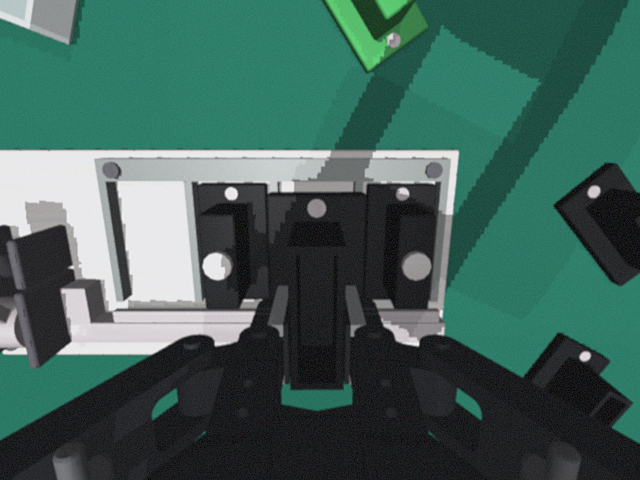

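```bash

python3 -m pendant '[[-0.003,-0.009,0.1,0],[0,0,0.15,0],[0,0,0.1,0],[0,0,0.06,0],[0,0,0.05,0],[0,0,0.03,0],[0,0,0.03,0],[0,0,0,0],[0,0,0,0],[0,0,0,0]]'
python3 - <<'E'
from h import *
quick()
E
```

```text
time_s: 16.92
tcp_pos: [0.4897, -0.1165, 0.0397]
orientation: [-0.165, 3.127, -0.001]
force: [0.0, 8.5, 35.7]
gripper_width: 0.018
finger_force: 87.3
t16.92 tcp [ 0.4897 -0.1165  0.0397] yaxis deg 96.04 F [ 0.   8.5 35.7] w 0.0180 ff 87.3 q [-0.32  0.44  1.9   0.    0.8  -2.  ]
```

```bash

python3 -m pendant '[[0,0,-0.05,0],[0,0,-0.03,0],[0,0,0,0],[0,0,0,0]]'
python3 -m pendant '[[0,0,0,0],[0,0,0,0],[0,0,0,0]]'
python3 -m pendant '[[0,0,0,0],[0,0,0,0],[0,0,0,0]]'
python3 - <<'E'
from h import *
quick(); plan(*J(.0036,.027),.036,96.05)
c=cam('wrist'); save(c,'w8.png')
import pickle; pickle.dump(c,open('w8.pkl','wb')); held(c,317,208,.024)
quick()
E
```

```text
time_s: 17.25
tcp_pos: [0.4847, -0.1176, 0.0466]
orientation: [-0.168, 3.137, -0.0]
force: [-0.2, 0.4, -1.0]
gripper_width: 0.0184
finger_force: 81.8
time_s: 17.5
tcp_pos: [0.4842, -0.1178, 0.0458]
orientation: [0.167, -3.136, -0.001]
force: [0.0, -0.2, -1.3]
gripper_width: 0.0187
finger_force: 81.8
time_s: 17.75
tcp_pos: [0.4846, -0.1179, 0.0462]
orientation: [0.167, -3.137, -0.0]
force: [-0.4, 0.1, -0.7]
gripper_width: 0.0186
finger_force: 81.8
t17.75 tcp [ 0.4846 -0.1179  0.0462] yaxis deg 96.08 F [-0.4  0.1 -0.7] w 0.0186 ff 81.8 q [-0.32  0.42  1.9   0.    0.82 -2.  ]
yaw total 0.0002 (q6 -2.00 -> alt +-1) then shift total [0.005 0.009 0.068] from [ 0.4846 -0.1179  0.0462] w 0.0186
dot in tool [ 0.041  -0.0011  0.014 ] (np.float64(316.9503546099291), np.float64(204.79432624113474), np.int64(141))
t17.80 tcp [ 0.4846 -0.1178  0.0463] yaxis deg 96.09 F [ 0.7  0.5 -1.9] w 0.0189 ff 81.8 q [-0.32  0.42  1.9   0.    0.82 -2.  ]
```

View pics/w8.png

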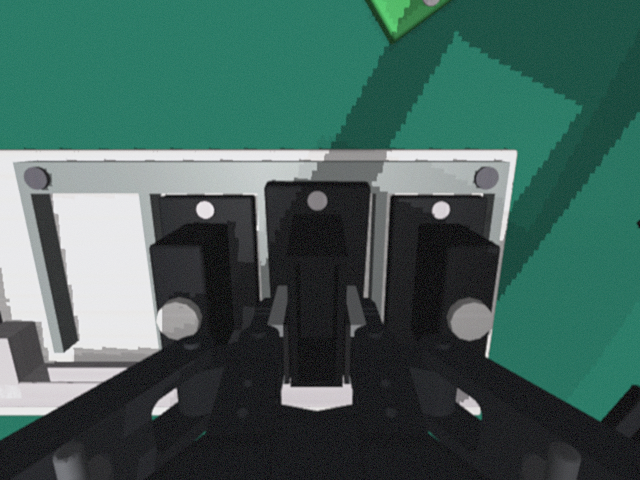

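```bash
cat >> h.py <<'E'
def invJ(p):
    d=np.array(p)[:2]-JO; c,s=np.cos(JA),np.sin(JA); return np.array([d[0]*c+d[1]*s,-d[0]*s+d[1]*c])*1000
E
python3 - <<'E'
from h import *
import pickle
c=pickle.load(open('w7.pkl','rb'))
for p in[(231,194),(402,194)]: print('w7 nb dot',invJ(ray(c,*dotat(c,*p)[:2],.022)).round(1))
A=dotat(c,317,208);print('held',invJ(ray(c,*A[:2],.1116-.014)).round(1), 'tcp',invJ([.4832,-.1153]).round(1))
for p in[(150,181),(150,152),(150,309)]: print('w7 wall edge/plate/lip',invJ(ray(c,*p,.024 if p[1]!=152 else .012)).round(1),invJ(ray(c,*p,.03)).round(1))
c=pickle.load(open('w8.pkl','rb'))
for p in[(205,210),(441,210)]: print('w8 nb dot',invJ(ray(c,*dotat(c,*p)[:2],.022)).round(1))
A=dotat(c,317,200);print('held',invJ(ray(c,*A[:2],.0462-.014)).round(1),invJ(ray(c,*A[:2],.0462-.010)).round(1),'tcp',invJ([.4846,-.1179]).round(1))
for p in[(100,193),(100,162),(100,151),(100,366)]: print('wall inner24/12, wall outer, plate',invJ(ray(c,*p,.024)).round(1),invJ(ray(c,*p,.012)).round(1),invJ(ray(c,*p,.03)).round(1))
for x in(265,370): print('flange corner',invJ(ray(c,x,182,.0462-.014)).round(1))
E
```

```text
w7 nb dot [-32.7 -27.8]
w7 nb dot [-33.1  82.2]
held [-36.2  27.2] tcp [ 3.3 28.3]
w7 wall edge/plate/lip [-40.6 -77.8] [-41.2 -75.1]
w7 wall edge/plate/lip [-58.1 -81.1] [-58.4 -73.1]
w7 wall edge/plate/lip [ 47.4 -88.2] [ 44.5 -85.2]
w8 nb dot [-32.5 -27.8]
w8 nb dot [-32.6  82.4]
held [-38.7  24.5] [-39.3  24.5] tcp [ 4.4 25.6]
wall inner24/12, wall outer, plate [-40.5 -74.4] [-38.9 -81.6] [-41.3 -70.8]
wall inner24/12, wall outer, plate [-54.3 -72.2] [-53.7 -79.2] [-54.6 -68.7]
wall inner24/12, wall outer, plate [-59.1 -71.5] [-58.8 -78.4] [-59.2 -68. ]
wall inner24/12, wall outer, plate [ 49.7 -88.5] [ 57.8 -96.7] [ 45.6 -84.4]
flange corner [-46.4   2.2]
flange corner [-46.5  47.3]
```

```bash
cat >> h.py <<'E'
def dotat(c,u,v,r=8):
    g=cv2.GaussianBlur(c['image'],(3,3),0).min(2).astype(float); yy,xx=np.mgrid[-r:r+1,-r:r+1]
    for _ in range(6):
        ui,vi=int(round(u)),int(round(v)); P=g[vi-r:vi+r+1,ui-r:ui+r+1]; d=np.hypot(xx,yy)<r
        t=(np.percentile(P[d],15)+P[d].max())/2; w=(P>t)*d
        u,v=ui+(w*xx).sum()/w.sum(), vi+(w*yy).sum()/w.sum()
    return u,v,int(w.sum())
E
python3 - <<'E'
from h import *
import pickle
for n,z in(('w7',.1116),('w8',.0462)):
    c=pickle.load(open(n+'.pkl','rb')); A=dotat(c,317,206 if n=='w7' else 201); p=ray(c,*A[:2],z-.014); 
    xh=np.array([np.cos(JA),np.sin(JA),0]);yh=np.array([-xh[1],xh[0],0]); ctr=p+.0345*xh
    print(n,A,'ctr',invJ(ctr))
    for x,y,zz in[(-28,-10,.04),(-28,10,.04),(28,10,.04),(-40,-22,0),(-40,22,0),(-28,10,0)]: print((x,y,zz),proj(c,ctr+x*xh/1e3+y*yh/1e3+[0,0,zz]).round(1))
    cv2.imwrite('pics/crop_%s.png'%n,cv2.resize(c['image'][170:410,230:410,::-1],None,fx=2.2,fy=2.2)) 
a=cv2.imread('pics/crop_w7.png');b=cv2.imread('pics/crop_w8.png'); cv2.imwrite('pics/crop78.png',np.hstack([a,b]))
E
```

```text
w7 (np.float64(319.23333333333335), np.float64(208.0), 30) ctr [-1.74658296 28.1959046 ]
(-28, -10, 0.04) [290.4 247.3]
(-28, 10, 0.04) [349.9 247.4]
(28, 10, 0.04) [345.9 390.3]
(-40, -22, 0) [268.6 195.3]
(-40, 22, 0) [370.  195.6]
(-28, 10, 0) [341.8 222.6]
w8 (np.float64(318.81410256410254), np.float64(200.10256410256412), 156) ctr [-4.11483947 25.32763235]
(-28, -10, 0.04) [289.5 237.5]
(-28, 10, 0.04) [349.4 237.5]
(28, 10, 0.04) [345.6 382.3]
(-40, -22, 0) [267.9 187.3]
(-40, 22, 0) [369.8 187.5]
(-28, 10, 0) [341.5 214.8]
```

View pics/crop78.png

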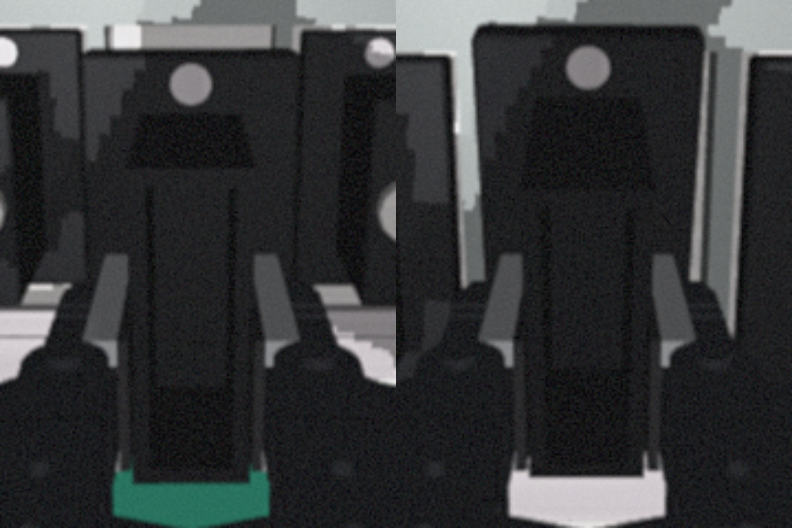

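The crop shows the held housing pitched about 8° front-up, because it caught the front wall (an earlier dot reading was clipped). I'll set it on the mat in the free spot, let it rest flat and regrip it centred.

```bash

python3 -m pendant '[[0,0,-0.1,0],[0,0,-0.2,0],[0,0,-0.2,0],[0,0.1,0,0],[0,0.2,0,0],[0,0.22,0,0],[0,0.23,0,0],[0,0.23,0,0],[0,0.23,0,0],[0,0.23,0,0]]'
python3 -m pendant '[[0,0.23,0,0],[0,0.23,0,0],[0,0.2,0,0],[0,0.15,0,0],[0,0.1,0,0],[0,0,0.15,0],[0,0,0.2,0],[0,0,0.18,0],[0,0,0,0],[0,0,0,0]]'
python3 - <<'E'
from h import *
quick()
E
```

```text
time_s: 18.63
tcp_pos: [0.4613, 0.0984, 0.1216]
orientation: [-0.166, 3.137, 0.0]
force: [0.1, -0.3, -1.6]
gripper_width: 0.0186
finger_force: 81.9
time_s: 19.47
tcp_pos: [0.4459, 0.2321, 0.041]
orientation: [0.167, -3.133, 0.002]
force: [-0.3, -0.1, -0.5]
gripper_width: 0.019
finger_force: 81.8
t19.47 tcp [0.4459 0.2321 0.041 ] yaxis deg 96.10 F [-0.3 -0.1 -0.5] w 0.0190 ff 81.8 q [ 0.4   0.44  1.89 -0.    0.82 -1.28]
```

```bash

python3 -m pendant '[[0,0,0.05,0],[0,0,0.04,0],[0,0,0.02,0],[0,0,0,0],[0,0,0,0]]'
python3 -m pendant '[[0,0,0,0],[0,0,0,0],[0,0,0,0],[0,0,-0.1,0],[-0.1,0,-0.25,0],[-0.15,0,-0.25,0],[-0.15,0,-0.25,0],[0,0,0,0],[0,0,0,0],[0,0,0,0]]' 0.06
python3 - <<'E'
from h import *
c=cam('wrist'); save(c,'w9.png'); quick(); import pickle; pickle.dump(c,open('w9.pkl','wb'))
for d in dots(c): print(d)
E
```

```text
time_s: 19.88
tcp_pos: [0.4486, 0.2331, 0.0276]
orientation: [-0.166, 3.134, 0.002]
force: [-2.4, 0.2, 10.2]
gripper_width: 0.0186
finger_force: 83.6
time_s: 20.72
tcp_pos: [0.504, 0.2384, 0.149]
orientation: [0.166, -3.136, 0.001]
force: [-1.9, -0.7, -0.5]
gripper_width: 0.0401
finger_force: 0.0
t20.77 tcp [0.5029 0.2381 0.1481] yaxis deg 96.09 F [-0.5  0.4  0.2] w 0.0404 ff 0.0 q [ 0.37  0.36  1.66  0.    1.13 -1.31]
(np.float64(162.6), np.float64(173.8), 125, array([0.4725, 0.115 ]))
(np.float64(139.0), np.float64(267.0), 102, array([0.5506, 0.0954]))
```

View pics/w9.png

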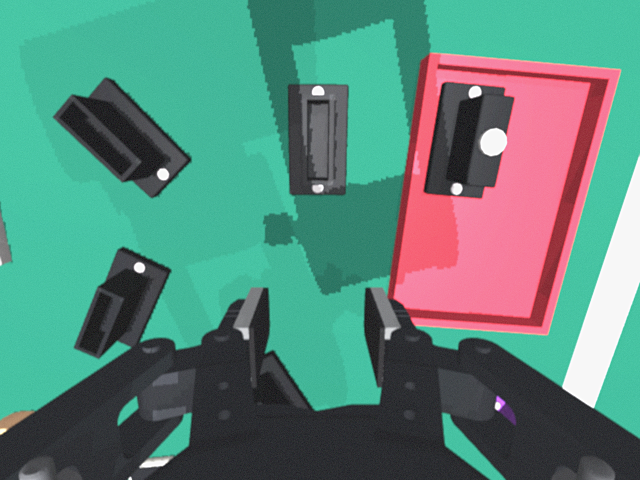

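The housing rests flat, with dots at (318,91) and (318,188) and an outline spanning v 85–195. D1 is fine in the tray.

```bash
cat >> h.py <<'E'
def flange(c,guess,z=.01,thr=80):
    """flange outline of a standing housing near the camera nadir -> centre, long axis deg"""
    im=cv2.GaussianBlur(c['image'],(3,3),0); im[285:,:]=255
    m=((im.max(2)<thr)|((im.min(2)>100)&(im.max(2)-im.min(2)<40)))
    m=black(im,thr); m=cv2.morphologyEx(m,cv2.MORPH_CLOSE,np.ones((15,15)))
    best=None
    for k in cv2.findContours(m,cv2.RETR_EXTERNAL,cv2.CHAIN_APPROX_NONE)[0]:
        if cv2.contourArea(k)<800: continue
        P=np.array([ray(c,*p[0],z)[:2] for p in k]).astype(np.float32)*1000
        r=cv2.minAreaRect(P); d=np.hypot(*(np.array(r[0])/1000-guess))
        if best is None or d<best[0]: best=(d,r)
    d,r=best; b=cv2.boxPoints(r); e=b[1]-b[0];f=b[2]-b[1]; L=e if np.hypot(*e)>np.hypot(*f) else f
    ax=np.degrees(np.arctan2(L[1],L[0])); ctr=np.array(r[0])/1000
    print('flange ctr',ctr.round(4),'size',np.round(r[1],1),'long axis %.1f'%(ax%180),'off guess mm %.0f'%(d*1000)); return ctr,ax
E
python3 - <<'E'
from h import *
import pickle
c=pickle.load(open('w9.pkl','rb'))
ctr,ax=flange(c,np.array([.448,.233]))
A=dotat(c,318,91);B=dotat(c,318,188);print(A,B); pair(ray(c,*A[:2],.01)[:2],ray(c,*B[:2],.01)[:2])
plan(*ctr,.022,ax+90)
E
```

```text
flange ctr [0.4359 0.2299] size [79.3 42.3] long axis 6.2 off guess mm 12
(np.float64(317.5851063829787), np.float64(90.47872340425532), 94) (np.float64(317.8783783783784), np.float64(187.8108108108108), 74)
mid [0.4356 0.2307] len 0.0701 long axis 6.4
yaw total -0.0015 (q6 -1.31 -> alt +-1) then shift total [0.449 0.001 0.769] from [0.5029 0.2381 0.1481] w 0.0404
yaw total -0.0006 (q6 -1.31 -> alt +-1) then shift total [ 0.447 -0.005  0.842] from [0.5029 0.2381 0.1481] w 0.0404
```

```bash

python3 -m pendant '[[0.11,0,0.1,0],[0.11,0,0.1,0],[0.11,0,0.1,0],[0.117,0,0.1,0],[0,0,0,0],[0,0,0,0],[0,0,0,0]]'
python3 - <<'E'
from h import *
quick(); plan(.4359,.2301,.022,96.2)
E
```

```text
time_s: 21.35
tcp_pos: [0.4389, 0.2319, 0.0894]
orientation: [-0.167, 3.137, -0.0]
force: [0.1, -0.5, -0.2]
gripper_width: 0.04
finger_force: 0.0
t21.35 tcp [0.4389 0.2319 0.0894] yaxis deg 96.11 F [ 0.1 -0.5 -0.2] w 0.0400 ff 0.0 q [ 0.4   0.36  1.86 -0.    0.93 -1.28]
yaw total -0.0005 (q6 -1.28 -> alt +-1) then shift total [ 0.021 -0.01   0.449] from [0.4389 0.2319 0.0894] w 0.0400
```

```bash

python3 -m pendant '[[0.021,-0.01,0.1,0],[0,0,0.15,0],[0,0,0.12,0],[0,0,0.079,0],[0,0,0,0],[0,0,0,0],[0,0,0,0]]'
python3 -m pendant '[[0,0,0,0],[0,0,0,0],[0,0,0,0],[0,0,0,0],[0,0,0,0]]' 1 80
python3 -m pendant '[[0,0,-0.1,0],[0,0,-0.2,0],[0,0,-0.2,0],[0,0,-0.1,0],[0,0,0,0],[0,0,0,0],[0,0,0,0]]'
cat >> h.py <<'E'
def held(c,off=.023,uv=(318,209)):
    s=bot.observe(); R=cv2.Rodrigues(np.array(s['orientation']))[0]; A=dotat(c,*uv)
    p=ray(c,*A[:2],s['tcp_pos'][2]-off+.01); t=(R.T@(p-s['tcp_pos']))*1000
    print('held dot px',np.round(A,1),'tool mm',t.round(1),'-> centre tool x %.1f'%(t[0]-34.7))
    # pitch check: predicted v of block front top edge vs darkest/brightest row step
    q=s['tcp_pos']+R@np.array([(t[0]-6.7)/1000,0,0]); q[2]=s['tcp_pos'][2]-off+.05
    u,v=proj(c,q); col=c['image'][int(v)-25:int(v)+25,int(u)-4:int(u)+5].max(2).mean(1); g=np.diff(cv2.GaussianBlur(col.reshape(-1,1),(1,5),0).ravel())
    print('block front edge pred v %.1f'%v,'found',int(v)-25+np.argmax(abs(g))+.5)
E
python3 - <<'E'
from h import *
c=cam('wrist'); save(c,'w10.png'); quick(); import pickle; pickle.dump(c,open('w10.pkl','wb'))
held(c); plan(*J(.002,.027),.11,96.05)
E
```

```text
time_s: 21.93
tcp_pos: [0.437, 0.2304, 0.023]
orientation: [-0.167, 3.135, 0.001]
force: [-0.7, 0.3, 0.1]
gripper_width: 0.0398
finger_force: 0.0
time_s: 22.35
tcp_pos: [0.4365, 0.2304, 0.0234]
orientation: [-0.167, 3.134, 0.002]
force: [0.2, 0.2, 5.8]
gripper_width: 0.0187
finger_force: 79.1
time_s: 22.93
tcp_pos: [0.4343, 0.2295, 0.1114]
orientation: [0.167, -3.136, 0.001]
force: [-0.0, -0.8, -1.5]
gripper_width: 0.0187
finger_force: 78.4
t22.98 tcp [0.434  0.2293 0.1109] yaxis deg 96.09 F [ 0.8 -0.5 -0.6] w 0.0189 ff 78.4 q [ 0.4   0.32  1.84 -0.    0.98 -1.28]
held dot px [316.1 217.8 155. ] tool mm [34.9 -1.3 13.1] -> centre tool x 0.2
block front edge pred v 260.7 found 262.5
yaw total 0.0002 (q6 -1.28 -> alt +-1) then shift total [-0.076 -2.328  0.008] from [0.434  0.2293 0.1109] w 0.0189
```

```bash

python3 -m pendant '[[-0.008,-0.15,0,0],[-0.008,-0.23,0,0],[-0.008,-0.24,0,0],[-0.008,-0.24,0,0],[-0.008,-0.24,0,0],[-0.008,-0.24,0,0],[-0.008,-0.24,0,0],[-0.008,-0.24,0,0],[-0.008,-0.24,0,0],[-0.004,-0.18,0,0]]'
python3 -m pendant '[[0,-0.088,0,0],[0,0,0,0],[0,0,0,0],[0,0,0,0],[0,0,0,0]]'
python3 - <<'E'
from h import *
c=cam('wrist'); quick(); import pickle; pickle.dump(c,open('w11.pkl','wb'))
held(c,uv=(318,217)); plan(*J(.002,.027),.040,96.05)
for p in[(231,194),(402,194)]: print('nb dot',np.round(dotat(c,*p),1),invJ(ray(c,*dotat(c,*p)[:2],.022)).round(1))
E
```

```text
time_s: 23.82
tcp_pos: [0.4815, -0.1055, 0.1105]
orientation: [0.165, -3.135, -0.0]
force: [1.1, 0.9, -2.7]
gripper_width: 0.0185
finger_force: 78.6
time_s: 24.23
tcp_pos: [0.4828, -0.1145, 0.1116]
orientation: [0.169, -3.135, -0.002]
force: [0.1, -0.2, -0.7]
gripper_width: 0.0188
finger_force: 78.6
t24.28 tcp [ 0.483  -0.1146  0.1118] yaxis deg 96.19 F [ 0.1  0.3 -1.1] w 0.0187 ff 78.6 q [-0.32  0.33  1.83  0.    0.99 -2.  ]
held dot px [317.4 219.2  34. ] tool mm [35.  -0.8 13. ] -> centre tool x 0.3
block front edge pred v 262.5 found 261.5
yaw total 0.0008 (q6 -2.00 -> alt +-1) then shift total [ 0.007 -0.014  0.479] from [ 0.483  -0.1146  0.1118] w 0.0187
nb dot [229.7 193.6 122. ] [-32.8 -27.9]
nb dot [401.5 193.   98. ] [-33.5  82.3]
```

```bash

python3 -m pendant '[[0.007,-0.014,0.1,0.0008],[0,0,0.15,0],[0,0,0.12,0],[0,0,0.06,0],[0,0,0.049,0],[0,0,0,0],[0,0,0,0],[0,0,0,0]]'
python3 -m pendant '[[0,0,0.015,0],[0,0,0.015,0],[0,0,0,0],[0,0,0,0]]'
python3 - <<'E'
from h import *
quick(); s=bot.observe(); print(invJ(s['tcp_pos']))
E
```

```text
time_s: 24.95
tcp_pos: [0.4832, -0.118, 0.0409]
orientation: [-0.163, 3.137, 0.0]
force: [0.1, 1.0, -0.8]
gripper_width: 0.0188
finger_force: 78.4
time_s: 25.28
tcp_pos: [0.4831, -0.1181, 0.036]
orientation: [-0.163, 3.137, 0.0]
force: [0.8, 3.2, 1.0]
gripper_width: 0.0187
finger_force: 78.8
t25.28 tcp [ 0.4831 -0.1181  0.036 ] yaxis deg 95.94 F [0.8 3.2 1. ] w 0.0187 ff 78.8 q [-0.33  0.44  1.91  0.    0.79 -2.  ]
[ 2.93690042 25.50958551]
```

```bash

python3 -m pendant '[[0,0.005,0.012,0],[0,0,0,0],[0,0,0,0]]'
python3 -m pendant '[[0,0,0,0],[0,0,0,0],[0,0,0,0],[0,0,0,0],[0,0,-0.1,0],[0,0,-0.2,0],[0,0,-0.25,0],[0,0,-0.2,0],[0,0,0,0],[0,0,0,0]]' 0.06
python3 - <<'E'
from h import *
c=cam('wrist'); save(c,'w12.png'); quick(); import pickle; pickle.dump(c,open('w12.pkl','wb'))
plan(*J(.001,-.027),.034,96.05)
s=bot.observe(); 
for x,y in[(-33.5,-27),(-33.5,27),(-33.5,81)]:
    u,v=proj(c,[*J(x/1000,y/1000),.022]); A=dotat(c,int(u),int(v)); print((u,v),np.round(A,1),invJ(ray(c,*A[:2],.022)).round(1))
E
```

```text
time_s: 25.53
tcp_pos: [0.4832, -0.118, 0.0354]
orientation: [-0.163, 3.136, -0.002]
force: [-2.3, 2.8, 12.4]
gripper_width: 0.0185
finger_force: 80.5
time_s: 26.37
tcp_pos: [0.4844, -0.1183, 0.1483]
orientation: [-0.163, 3.133, -0.003]
force: [-0.2, -1.2, -1.2]
gripper_width: 0.04
finger_force: 0.0
t26.42 tcp [ 0.4829 -0.1178  0.1468] yaxis deg 95.95 F [-0.2 -0.6 -0.7] w 0.0399 ff 0.0 q [-0.32  0.28  1.78 -0.    1.07 -2.  ]
yaw total -0.0006 (q6 -2.00 -> alt +-1) then shift total [ 0.013 -0.352  0.752] from [ 0.4829 -0.1178  0.1468] w 0.0399
(np.float64(247.77088806529423), np.float64(183.64194263359823)) [246.8 184.7 100. ] [-32.7 -27.8]
(np.float64(321.0244022069018), np.float64(183.58418003279692)) [317.3 186.4  87. ] [-31.5  24.3]
(np.float64(394.37412337838566), np.float64(183.5263415698568)) [395.9 183.7  71. ] [-33.4  82.1]
```

View pics/w12.png

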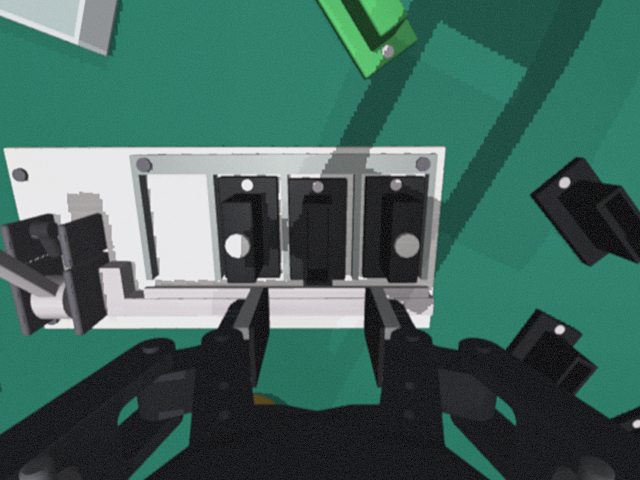

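Housing seated in pocket 2, flush with its neighbours (dot at 317,186). Next is the finished one in pocket 1.

```bash

python3 -m pendant '[[0.003,-0.176,0,0],[0.003,-0.176,0.02,0],[0,0,0.1,0],[0,0,0.2,0],[0,0,0.2,0],[0,0,0.15,0],[0,0,0.075,0],[0,0,0,0],[0,0,0,0],[0,0,0,0]]'
python3 -m pendant '[[0,0,0,0],[0,0,0,0],[0,0,0,0],[0,0,0,0],[0,0,0,0]]' 1 80
python3 -m pendant '[[0,0,-0.1,0],[0,0,-0.2,0],[0,0,-0.2,0],[0,0,-0.05,0],[0,0,0,0],[0,0,0,0],[0,0,0,0]]'
python3 - <<'E'
from h import *
c=cam('wrist'); quick(); import pickle; pickle.dump(c,open('w13.pkl','wb'))
held(c); plan(*T(.045,-.028),.11,91.07)
E
```

```text
time_s: 27.25
tcp_pos: [0.4871, -0.1702, 0.0344]
orientation: [0.163, -3.136, -0.001]
force: [-0.0, -0.8, 0.3]
gripper_width: 0.0398
finger_force: 0.0
time_s: 27.67
tcp_pos: [0.4882, -0.1706, 0.0358]
orientation: [-0.163, 3.135, -0.002]
force: [-0.9, -0.5, 6.9]
gripper_width: 0.0186
finger_force: 80.1
time_s: 28.25
tcp_pos: [0.4861, -0.1697, 0.116]
orientation: [0.163, -3.135, -0.002]
force: [-0.0, 0.1, -1.5]
gripper_width: 0.018
finger_force: 79.0
t28.30 tcp [ 0.4859 -0.1696  0.1157] yaxis deg 95.95 F [ 0.2 -0.6 -1.3] w 0.0187 ff 79.0 q [-0.42  0.35  1.78 -0.    1.01 -2.09]
held dot px [318.7 218.1 152. ] tool mm [35.  -0.4 13.1] -> centre tool x 0.3
block front edge pred v 261.0 found 259.5
yaw total 0.0271 (q6 -2.09 -> alt +-1) then shift total [-0.252  3.388  0.043] from [ 0.4859 -0.1696  0.1157] w 0.0187
```

```bash

python3 -m pendant '[[-0.017,0.14,0,0.0136],[-0.017,0.22,0,0.0135],[-0.017,0.24,0,0],[-0.017,0.24,0,0],[-0.017,0.24,0,0],[-0.017,0.24,0,0],[-0.017,0.24,0,0],[-0.017,0.24,0,0],[-0.017,0.24,0,0],[-0.017,0.24,0,0]]'
python3 -m pendant '[[-0.017,0.24,0,0],[-0.017,0.24,0,0],[-0.017,0.24,0,0],[-0.017,0.22,0,0],[-0.014,0.168,0,0],[0,0,0,0],[0,0,0,0],[0,0,0,0]]'
python3 - <<'E'
from h import *
c=cam('wrist'); quick(); import pickle; pickle.dump(c,open('w14.pkl','wb'))
held(c); plan(*T(.045,-.028),.031,91.07)
E
```

```text
time_s: 29.13
tcp_pos: [0.5018, 0.1738, 0.1155]
orientation: [0.029, -3.138, 0.001]
force: [1.0, 0.3, -1.6]
gripper_width: 0.0185
finger_force: 79.1
time_s: 29.8
tcp_pos: [0.5112, 0.3378, 0.1155]
orientation: [0.03, -3.138, 0.004]
force: [0.7, -0.0, -0.4]
gripper_width: 0.0186
finger_force: 79.1
t29.85 tcp [0.5114 0.3374 0.1158] yaxis deg 91.05 F [-0.4 -0.3 -0.9] w 0.0187 ff 79.1 q [ 0.51  0.46  1.57 -0.    1.11 -1.07]
held dot px [314.8 215.5 124. ] tool mm [36.6 -1.6 13.1] -> centre tool x 1.9
block front edge pred v 257.8 found 233.5
yaw total -0.0001 (q6 -1.07 -> alt +-1) then shift total [-0.021  0.013  0.565] from [0.5114 0.3374 0.1158] w 0.0187
```

```bash

python3 -m pendant '[[-0.021,0.013,0.1,0],[0,0,0.15,0],[0,0,0.15,0],[0,0,0.1,0],[0,0,0.05,0],[0,0,0.022,0],[0,0,0,0],[0,0,0,0]]'
python3 -m pendant '[[0,0,0,0],[0,0,0,0],[0,0,0,0],[0,0,0,0],[0,0,-0.1,0],[0,0,-0.2,0],[0,0,-0.25,0],[0,0,-0.25,0],[0,0,0,0]]' 0.25
python3 - <<'E'
from h import *
quick()
# next: R at (.610,.2058): hover TCP 65mm fwd
plan(.6107+.05,.2058,.16,91.07)
E
```

```text
time_s: 30.52
tcp_pos: [0.5162, 0.3405, 0.0321]
orientation: [-0.028, 3.14, 0.001]
force: [0.3, 0.9, 0.0]
gripper_width: 0.019
finger_force: 79.1
time_s: 31.27
tcp_pos: [0.5201, 0.3436, 0.1598]
orientation: [-0.03, 3.128, 0.011]
force: [0.4, 1.2, 0.2]
gripper_width: 0.0321
finger_force: 0.0
t31.27 tcp [0.5201 0.3436 0.1598] yaxis deg 91.09 F [0.4 1.2 0.2] w 0.0321 ff 0.0 q [ 0.52  0.42  1.51 -0.    1.19 -1.07]
yaw total 0.0001 (q6 -1.07 -> alt +-1) then shift total [-0.92  -0.936  0.004] from [0.5201 0.3436 0.1598] w 0.0321
```

```bash

python3 -m pendant '[[-0.15,-0.15,-0.02,0],[-0.19,-0.19,-0.02,0],[-0.2,-0.2,0,0],[-0.2,-0.2,0,0],[-0.18,-0.196,0,0],[0,0,0,0],[0,0,0,0],[0,0,0,0]]' 0.06
python3 - <<'E'
from h import *
c=cam('wrist'); save(c,'w15.png'); quick(); import pickle; pickle.dump(c,open('w15.pkl','wb'))
ctr,ax=flange(c,np.array([.6107,.2058])); plan(*ctr,.022,ax+90)
print([d for d in dots(c)])
E
```

```text
time_s: 31.93
tcp_pos: [0.6545, 0.2039, 0.157]
orientation: [0.028, -3.14, -0.001]
force: [0.2, 0.9, -0.4]
gripper_width: 0.0402
finger_force: 0.0
t31.98 tcp [0.654  0.2046 0.1571] yaxis deg 91.09 F [ 0.2 -0.2  0.7] w 0.0401 ff 0.0 q [ 0.24  0.51  1.35  0.    1.27 -1.35]
flange ctr [0.6658 0.2159] size [83.8 43.8] long axis 35.7 off guess mm 56
yaw total -0.1922 (q6 -1.35 -> alt +-1) then shift total [-0.109  0.015  0.901] from [0.654  0.2046 0.1571] w 0.0401
[(np.float64(508.2), np.float64(91.9), 137, array([0.5482, 0.3434])), (np.float64(307.8), np.float64(207.2), 92, array([0.6375, 0.1954]))]
```

R there was knocked about 5 cm. I'll re-measure it from directly above.

```bash

python3 -m pendant '[[-0.15,0.04,0,0],[-0.19,0.04,0,0],[-0.13,0,0,0],[0,0,0,0],[0,0,0,0],[0,0,0,0]]'
python3 - <<'E'
from h import *
c=cam('wrist'); save(c,'w16.png'); quick(); import pickle; pickle.dump(c,open('w16.pkl','wb'))
ctr,ax=flange(c,np.array([.6658,.2159])); plan(*ctr,.022,ax+90)
print([d for d in dots(c)])
t=pickle.load(open('top1.pkl','rb')); print('glue base',ray(t,180,190,.03),ray(t,171,178,.12))
E
```

```text
time_s: 32.48
tcp_pos: [0.7235, 0.2186, 0.1571]
orientation: [0.032, -3.139, 0.0]
force: [-0.1, 0.3, -0.2]
gripper_width: 0.0402
finger_force: 0.0
t32.53 tcp [0.7234 0.2183 0.1572] yaxis deg 91.16 F [-0.1  0.6 -0.1] w 0.0403 ff 0.0 q [ 0.24  0.61  1.17  0.    1.36 -1.35]
flange ctr [0.6661 0.214 ] size [79.8 42.9] long axis 37.9 off guess mm 2
yaw total -0.2039 (q6 -1.35 -> alt +-1) then shift total [0.318 0.212 0.902] from [0.7234 0.2183 0.1572] w 0.0403
[]
glue base [0.69236991 0.32067454 0.03      ] [0.69703412 0.31835836 0.12      ]
```

```bash

python3 -m pendant '[[0,0,0,-0.034],[0,0,0,-0.034],[0,0,0,-0.034],[0,0,0,-0.034],[0,0,0,-0.034],[0,0,0,-0.0339],[0.159,0.106,0.1,0],[0.159,0.106,0.15,0],[0,0,0.15,0],[0,0,0,0]]'
python3 -m pendant '[[0,0,0,0],[0,0,0,0],[0,0,0,0]]'
python3 - <<'E'
from h import *
quick(); plan(.6661,.214,.022,127.9)
E
```

```text
time_s: 33.37
tcp_pos: [0.661, 0.2125, 0.0931]
orientation: [1.015, -2.961, -0.002]
force: [-1.1, -0.8, -0.3]
gripper_width: 0.0401
finger_force: 0.0
time_s: 33.62
tcp_pos: [0.6704, 0.2139, 0.0997]
orientation: [-1.015, 2.968, -0.001]
force: [0.1, 0.5, 0.2]
gripper_width: 0.0401
finger_force: 0.0
t33.62 tcp [0.6704 0.2139 0.0997] yaxis deg 127.78 F [0.1 0.5 0.2] w 0.0401 ff 0.0 q [ 0.25  0.59  1.38 -0.    1.17 -1.98]
yaw total -0.0007 (q6 -1.98 -> alt +-1) then shift total [0.024 0.019 0.518] from [0.6704 0.2139 0.0997] w 0.0401
```

```bash

python3 -m pendant '[[0.024,0.019,0.1,0],[0,0,0.18,0],[0,0,0.15,0],[0,0,0.088,0],[0,0,0,0],[0,0,0,0],[0,0,0,0]]'
python3 -m pendant '[[0,0,0,0],[0,0,0,0],[0,0,0,0],[0,0,0,0],[0,0,0,0]]' 1 80
python3 -m pendant '[[0,0,-0.1,0],[0,0,-0.2,0],[0,0,-0.2,0],[0,0,-0.1,0],[0,0,0,0],[0,0,0,0],[0,0,0,0]]'
python3 - <<'E'
from h import *
c=cam('wrist'); quick(); import pickle; pickle.dump(c,open('w17.pkl','wb'))
held(c); plan(*J(.002,-.027),.11,96.05)
E
```

```text
time_s: 34.2
tcp_pos: [0.6652, 0.2137, 0.0213]
orientation: [-1.016, 2.97, -0.0]
force: [0.2, 0.6, -0.2]
gripper_width: 0.0403
finger_force: 0.0
time_s: 34.62
tcp_pos: [0.6651, 0.2138, 0.0218]
orientation: [-1.016, 2.969, -0.0]
force: [-0.1, 0.5, 6.8]
gripper_width: 0.0189
finger_force: 79.5
time_s: 35.2
tcp_pos: [0.6623, 0.213, 0.1083]
orientation: [1.016, -2.97, -0.0]
force: [-0.4, 0.1, -1.7]
gripper_width: 0.0186
finger_force: 78.5
t35.25 tcp [0.6619 0.2129 0.1077] yaxis deg 127.77 F [-0.5  0.2 -1.9] w 0.0186 ff 78.5 q [ 0.25  0.57  1.38 -0.    1.19 -1.98]
held dot px [313.2 223.8  61. ] tool mm [32.9 -2.8 13.1] -> centre tool x -1.8
block front edge pred v 268.0 found 269.5
yaw total 0.1762 (q6 -1.98 -> alt +-1) then shift total [ 1.424 -2.419 -0.014] from [0.6619 0.2129 0.1077] w 0.0186
```

```bash

python3 -m pendant '[[0,0,0,0.0352],[0,0,0,0.0352],[0,0,0,0.0352],[0,0,0,0.0353],[0,0,0,0.0353],[0.08,-0.13,0,0],[0.119,-0.2,0,0],[0.119,-0.2,0,0],[0.119,-0.2,0,0],[0.119,-0.2,0,0]]'
python3 -m pendant '[[0.119,-0.2,0,0],[0.119,-0.2,0,0],[0.119,-0.2,0,0],[0.119,-0.2,0,0],[0.119,-0.2,0,0],[0.119,-0.2,0,0],[0.119,-0.2,0,0],[0.035,-0.089,0,0],[0,0,0,0],[0,0,0,0]]'
python3 -m pendant '[[0,0,0,0],[0,0,0,0],[0,0,0,0]]'
python3 - <<'E'
from h import *
c=cam('wrist'); save(c,'w18.png'); quick(); import pickle; pickle.dump(c,open('w18.pkl','wb'))
held(c); plan(*J(.002,-.0265),.040,96.05)
g=c['image'].min(2)
print(dotat(c,318,212),dotat(c,316,222))
E
```

```text
time_s: 36.08
tcp_pos: [0.593, 0.0647, 0.1075]
orientation: [0.167, -3.133, 0.0]
force: [0.9, -1.2, -0.9]
gripper_width: 0.0187
finger_force: 78.5
time_s: 36.92
tcp_pos: [0.4883, -0.1703, 0.1084]
orientation: [0.162, -3.135, -0.003]
force: [-0.2, 0.0, -1.8]
gripper_width: 0.019
finger_force: 78.5
time_s: 37.17
tcp_pos: [0.4896, -0.1688, 0.1094]
orientation: [0.169, -3.136, -0.001]
force: [-0.3, -0.1, -1.0]
gripper_width: 0.0189
finger_force: 78.5
t37.22 tcp [ 0.4897 -0.1689  0.1095] yaxis deg 96.16 F [-0.9  0.4 -0.6] w 0.0187 ff 78.5 q [-0.41  0.36  1.79  0.    1.   -2.09]
held dot px [317.8 200.3  69. ] tool mm [43.2 -0.6 13. ] -> centre tool x 8.5
block front edge pred v 238.7 found 234.5
yaw total 0.0006 (q6 -2.09 -> alt +-1) then shift total [ 0.014 -0.005  0.463] from [ 0.4897 -0.1689  0.1095] w 0.0187
(np.float64(318.01162790697674), np.float64(201.1860465116279), 86) (np.float64(317.8310810810811), np.float64(225.61486486486487), 148)
```

```bash
python3 - <<'E'
from h import *
import pickle
c=pickle.load(open('w18.pkl','rb')); held(c,uv=(318,225))
print(c['image'][185:245:2,340].max(1)); print(c['image'][185:245:2,318].max(1))
s=bot.observe(); R=cv2.Rodrigues(np.array(s['orientation']))[0]
for v in(206,208,210,212): 
    p=ray(c,340,v,s['tcp_pos'][2]-.013); print(v,(R.T@(p-s['tcp_pos']))[0]*1000-40)
E
```

```text
held dot px [318.8 225.2  31. ] tool mm [32.2 -0.1 13. ] -> centre tool x -2.5
block front edge pred v 270.1 found 270.5
[155 152 153 147 155 153 148 150 154 154 151 148  86  10  32  39  31  38
  38  37  33  35  37  39  39  43  34  32  32  28]
[172 167 159 149 156 153 149 150 151 153 154 151  92  19  25  35 108 141
 140 142 143 143 141 141 143 105  37  33  21  12]
206 0.690090740018789
208 -0.18691086372340493
210 -1.0664960672345316
212 -1.9486763040758177
```

```bash

python3 -m pendant '[[0.025,-0.004,0.1,0.0006],[0,0,0.15,0],[0,0,0.12,0],[0,0,0.05,0],[0,0,0.043,0],[0,0,0,0],[0,0,0,0],[0,0,0,0]]'
python3 -m pendant '[[0,0,0.015,0],[0,0,0.015,0],[0,0,0,0],[0,0,0,0]]'
python3 - <<'E'
from h import *
quick(); s=bot.observe(); print(invJ(s['tcp_pos']))
E
```

```text
time_s: 37.88
tcp_pos: [0.4866, -0.1712, 0.0411]
orientation: [-0.163, 3.136, -0.001]
force: [0.4, 0.4, -0.7]
gripper_width: 0.0185
finger_force: 78.5
time_s: 38.22
tcp_pos: [0.4857, -0.1711, 0.0359]
orientation: [-0.163, 3.137, -0.0]
force: [0.1, 0.2, -1.4]
gripper_width: 0.0184
finger_force: 78.5
t38.22 tcp [ 0.4857 -0.1711  0.0359] yaxis deg 95.95 F [ 0.1  0.2 -1.4] w 0.0184 ff 78.5 q [-0.42  0.46  1.87 -0.    0.81 -2.1 ]
[ -0.09571568 -27.43177379]
```

```bash

python3 -m pendant '[[0,0,0.015,0],[0,0,0,0],[0,0,0,0]]'
python3 -m pendant '[[0,0,0,0],[0,0,0,0],[0,0,0,0],[0,0,-0.1,0],[0,0,-0.2,0],[0,0,-0.25,0],[0,0,-0.15,0],[0,0,0,0]]' 0.25
python3 -m pendant '[[0,0.15,0,0],[0,0.2,0,0],[0,0.2,0,0],[0,0.18,0,0],[0,0,0,0],[0,0,0,0],[0,0,0,0]]' 0.06
python3 - <<'E'
from h import *
c=cam('wrist'); quick(); import pickle; pickle.dump(c,open('w19.pkl','wb'))
plan(*J(.0015,.082),.035,96.05)
for x,y in[(-32.5,-27),(-31.5,24.5),(-33.5,82)]:
    u,v=proj(c,[*J(x/1000,y/1000),.022]); A=dotat(c,int(u),int(v)); print(np.round((u,v),1),np.round(A,1),invJ(ray(c,*A[:2],.022)).round(1))
E
```

```text
time_s: 38.47
tcp_pos: [0.486, -0.1713, 0.0338]
orientation: [-0.163, 3.137, -0.001]
force: [-1.2, -0.7, 2.6]
gripper_width: 0.0185
finger_force: 78.9
time_s: 39.13
tcp_pos: [0.4892, -0.1725, 0.1435]
orientation: [-0.163, 3.128, -0.007]
force: [0.3, 0.0, 0.3]
gripper_width: 0.0317
finger_force: 0.0
time_s: 39.72
tcp_pos: [0.4744, -0.0624, 0.1381]
orientation: [0.165, -3.137, 0.001]
force: [0.6, -0.2, 0.2]
gripper_width: 0.0401
finger_force: 0.0
t39.77 tcp [ 0.4746 -0.0628  0.1382] yaxis deg 95.95 F [ 1.4 -0.6 -0.2] w 0.0405 ff 0.0 q [-0.22  0.27  1.83 -0.    1.04 -1.89]
yaw total -0.0006 (q6 -1.89 -> alt +-1) then shift total [-0.008  0.004  0.688] from [ 0.4746 -0.0628  0.1382] w 0.0405
[166. 193.] [163. 194. 102.] [-31.8 -29.2]
[238.2 194.4] [237.3 194.7 108. ] [-31.3  23.9]
[318.6 191.6] [318.  192.5 103. ] [-32.9  81.6]
```

```bash

python3 -m pendant '[[-0.006,0.002,0.1,0],[0,0,0.18,0],[0,0,0.18,0],[0,0,0.15,0],[0,0,0.078,0],[0,0,0,0],[0,0,0,0],[0,0,0,0]]'
python3 -m pendant '[[0,0,0,0],[0,0,0,0],[0,0,0,0],[0,0,0,0],[0,0,0,0]]' 1 80
python3 -m pendant '[[0,0,-0.1,0],[0,0,-0.2,0],[0,0,-0.2,0],[0,0,-0.05,0],[0,0,0,0],[0,0,0,0],[0,0,0,0]]'
python3 - <<'E'
from h import *
c=cam('wrist'); quick(); import pickle; pickle.dump(c,open('w20.pkl','wb'))
held(c,uv=(318,217)); plan(*T(0,.028),.11,91.07)
E
```

```text
time_s: 40.43
tcp_pos: [0.4761, -0.0626, 0.0358]
orientation: [-0.161, 3.136, -0.001]
force: [-0.3, -0.1, 1.0]
gripper_width: 0.0403
finger_force: 0.0
time_s: 40.85
tcp_pos: [0.4764, -0.0622, 0.0366]
orientation: [-0.163, 3.135, -0.002]
force: [-1.0, -1.1, 6.3]
gripper_width: 0.0188
finger_force: 79.6
time_s: 41.43
tcp_pos: [0.474, -0.0614, 0.1168]
orientation: [0.163, -3.135, -0.001]
force: [-0.0, -0.1, -0.6]
gripper_width: 0.0183
finger_force: 78.5
t41.48 tcp [ 0.4738 -0.0614  0.1164] yaxis deg 95.95 F [ 0.5 -0.2 -0.9] w 0.0185 ff 78.5 q [-0.22  0.3   1.86  0.    0.99 -1.89]
held dot px [318.7 218.3 153. ] tool mm [34.9 -0.4 13.1] -> centre tool x 0.2
block front edge pred v 261.2 found 260.5
yaw total 0.0271 (q6 -1.89 -> alt +-1) then shift total [-0.019  3.039  0.046] from [ 0.4738 -0.0614  0.1164] w 0.0185
```

```bash

python3 -m pendant '[[0,0.14,0,0.0136],[0,0.22,0,0.0135],[0,0.24,0,0],[0,0.24,0,0],[0,0.24,0,0],[0,0.24,0,0],[0,0.24,0,0],[0,0.24,0,0],[0,0.24,0,0],[0,0.24,0,0]]'
python3 -m pendant '[[-0.006,0.24,0,0],[-0.006,0.22,0,0],[-0.007,0.2,0,0],[0,0.099,0,0],[0,0,0,0],[0,0,0,0],[0,0,0,0]]'
python3 - <<'E'
from h import *
c=cam('wrist'); quick(); import pickle; pickle.dump(c,open('w21.pkl','wb'))
plan(*T(0,.028),.031,91.07)
for d in [(-45-34.5,-28),(45-34.5,-28)]: print(proj(c,[*T(d[0]/1e3,d[1]/1e3),.016]))
E
```

```text
time_s: 42.32
tcp_pos: [0.4642, 0.2813, 0.116]
orientation: [0.03, -3.138, 0.003]
force: [0.9, -0.2, -1.6]
gripper_width: 0.0187
finger_force: 78.6
time_s: 42.9
tcp_pos: [0.4654, 0.3922, 0.1165]
orientation: [0.029, -3.139, 0.004]
force: [0.3, -0.7, -1.9]
gripper_width: 0.0186
finger_force: 78.7
t42.95 tcp [0.4657 0.392  0.1169] yaxis deg 91.02 F [ 0.4 -0.1  0.2] w 0.0187 ff 78.7 q [ 0.63  0.46  1.58 -0.    1.11 -0.96]
yaw total -0.0003 (q6 -0.96 -> alt +-1) then shift total [-0.018  0.017  0.573] from [0.4657 0.392  0.1169] w 0.0187
[235.12850073 127.4560713 ]
[242.53113533 260.97322645]
```

```bash

python3 -m pendant '[[-0.018,0.017,0.1,0],[0,0,0.15,0],[0,0,0.15,0],[0,0,0.1,0],[0,0,0.05,0],[0,0,0.02,0],[0,0,0,0],[0,0,0,0]]'
python3 -m pendant '[[0,0,0,0],[0,0,0,0],[0,0,0,0],[0,0,0,0],[0,0,-0.1,0],[0,0,-0.2,0],[0,0,-0.25,0],[0,0,-0.25,0],[0,0,0,0]]' 0.25
python3 - <<'E'
from h import *
quick(); plan(.4477+.062,.0905,.16,91.07)
c=cam('wrist'); save(c,'w22.png'); import pickle; pickle.dump(c,open('w22.pkl','wb'))
E
```

```text
time_s: 43.62
tcp_pos: [0.4698, 0.3964, 0.0331]
orientation: [-0.028, 3.14, 0.001]
force: [0.2, 0.9, -0.6]
gripper_width: 0.0184
finger_force: 78.7
time_s: 44.37
tcp_pos: [0.4733, 0.3999, 0.1607]
orientation: [-0.03, 3.129, 0.014]
force: [1.5, 1.0, 0.8]
gripper_width: 0.032
finger_force: 0.0
t44.37 tcp [0.4733 0.3999 0.1607] yaxis deg 91.09 F [1.5 1.  0.8] w 0.0320 ff 0.0 q [ 0.63  0.42  1.52  0.    1.19 -0.96]
yaw total 0.0001 (q6 -0.96 -> alt +-1) then shift total [-0.204 -2.067 -0.011] from [0.4733 0.3999 0.1607] w 0.0320
```

View pics/w22.png

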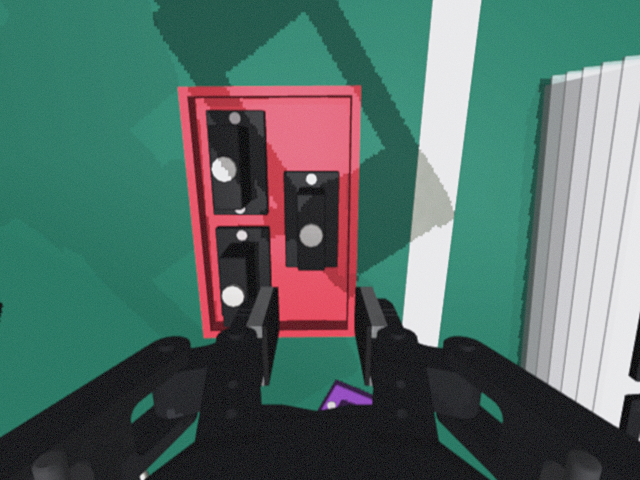

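All three finished housings stand upright inside the tray (studs at (224,169), (232,296), (311,236)). Next is a fresh one.

```bash

python3 -m pendant '[[-0.02,-0.14,0,0],[-0.02,-0.22,0,0],[-0.02,-0.24,0,0],[-0.02,-0.24,0,0],[-0.02,-0.24,0,0],[-0.02,-0.24,0,0],[-0.02,-0.24,0,0],[-0.02,-0.22,0,0],[-0.02,-0.18,0,0],[-0.02,-0.107,0,0]]' 0.06
python3 -m pendant '[[0,0,0,0],[0,0,0,0],[0,0,0,0]]'
python3 - <<'E'
from h import *
c=cam('wrist'); save(c,'w23.png'); quick(); import pickle; pickle.dump(c,open('w23.pkl','wb'))
ctr,ax=flange(c,np.array([.4477,.0905])); plan(*ctr,.022,ax+90)
flange(c,np.array([.577,.084]))
E
```

```text
time_s: 45.25
tcp_pos: [0.5037, 0.0842, 0.1514]
orientation: [0.027, -3.139, 0.002]
force: [-0.5, 0.2, -0.4]
gripper_width: 0.0401
finger_force: 0.0
time_s: 45.5
tcp_pos: [0.5042, 0.0876, 0.1518]
orientation: [0.029, -3.14, -0.001]
force: [-0.0, -0.2, 0.1]
gripper_width: 0.0403
finger_force: 0.0
t45.55 tcp [0.5043 0.088  0.1519] yaxis deg 91.11 F [-0.2 -0.   0.2] w 0.0402 ff 0.0 q [ 0.09  0.3   1.75  0.    1.1  -1.5 ]
flange ctr [0.4499 0.0898] size [81.1 44.7] long axis 48.3 off guess mm 2
yaw total -0.2623 (q6 -1.50 -> alt +-1) then shift total [0.232 0.278 0.866] from [0.5043 0.088  0.1519] w 0.0402
flange ctr [0.4499 0.0898] size [81.1 44.7] long axis 48.3 off guess mm 127
```

```bash

python3 -m pendant '[[0,0,0,-0.0328],[0,0,0,-0.0328],[0,0,0,-0.0328],[0,0,0,-0.0328],[0,0,0,-0.0328],[0,0,0,-0.0328],[0,0,0,-0.0328],[0,0,0,-0.0327],[0.116,0.139,0.15,0],[0.116,0.139,0.2,0]]'
python3 -m pendant '[[0,0,0,0],[0,0,0,0],[0,0,0,0],[0,0,0,0]]'
python3 - <<'E'
from h import *
quick(); plan(.4499,.0898,.022,138.3)
E
```

```text
time_s: 46.38
tcp_pos: [0.4543, 0.0906, 0.1015]
orientation: [-1.284, 2.857, -0.004]
force: [-0.7, 0.1, -0.7]
gripper_width: 0.0401
finger_force: 0.0
time_s: 46.72
tcp_pos: [0.4529, 0.0898, 0.1008]
orientation: [-1.285, 2.863, -0.002]
force: [1.2, -0.2, 0.2]
gripper_width: 0.0402
finger_force: 0.0
t46.72 tcp [0.4529 0.0898 0.1008] yaxis deg 138.36 F [ 1.2 -0.2  0.2] w 0.0402 ff 0.0 q [ 0.1   0.3   1.92  0.    0.92 -2.31]
yaw total 0.0003 (q6 -2.31 -> alt +-1) then shift total [0.015 0.017 0.525] from [0.4529 0.0898 0.1008] w 0.0402
```

```bash

python3 -m pendant '[[0.015,0.015,0.1,0],[0,0,0.18,0],[0,0,0.15,0],[0,0,0.095,0],[0,0,0,0],[0,0,0,0],[0,0,0,0]]'
python3 -m pendant '[[0,0,0,0],[0,0,0,0],[0,0,0,0],[0,0,0,0],[0,0,0,0]]' 1 80
python3 -m pendant '[[0,0,-0.1,0],[0,0,-0.2,0],[0,0,-0.2,0],[0,0,-0.1,0],[0,0,0,0],[0,0,0,0],[0,0,0,0]]'
python3 - <<'E'
from h import *
c=cam('wrist'); quick(); import pickle; pickle.dump(c,open('w24.pkl','wb'))
held(c,uv=(318,219)); plan(*J(.002,.081),.11,96.05)
E
```

```text
time_s: 47.3
tcp_pos: [0.4494, 0.0889, 0.0221]
orientation: [-1.284, 2.864, -0.001]
force: [-0.6, 0.2, -0.6]
gripper_width: 0.0404
finger_force: 0.0
time_s: 47.72
tcp_pos: [0.4489, 0.0889, 0.0225]
orientation: [-1.284, 2.864, -0.002]
force: [0.9, 0.0, 5.6]
gripper_width: 0.0187
finger_force: 78.7
time_s: 48.3
tcp_pos: [0.4465, 0.0886, 0.1106]
orientation: [1.285, -2.866, -0.0]
force: [-0.1, 0.0, -2.3]
gripper_width: 0.019
finger_force: 78.4
t48.35 tcp [0.4462 0.0885 0.1101] yaxis deg 138.29 F [-0.1  0.7 -0.7] w 0.0189 ff 78.4 q [ 0.1   0.28  1.91 -0.    0.95 -2.31]
held dot px [315.1 226.8 135. ] tool mm [31.9 -2.  13. ] -> centre tool x -2.8
block front edge pred v 271.9 found 271.5
yaw total 0.2346 (q6 -2.31 -> alt +-1) then shift total [-9.400e-02 -1.026e+00 -1.000e-03] from [0.4462 0.0885 0.1101] w 0.0189
```

```bash

python3 -m pendant '[[0,0,0,0.0335],[0,0,0,0.0335],[0,0,0,0.0335],[0,0,0,0.0335],[0,0,0,0.0335],[0,0,0,0.0335],[0,0,0,0.0336],[-0.02,-0.15,0,0],[-0.02,-0.2,0,0],[-0.02,-0.22,0,0]]'
python3 -m pendant '[[-0.02,-0.2,0,0],[0,-0.16,0,0],[0,-0.096,0,0],[0,0,0,0],[0,0,0,0],[0,0,0,0],[0,0,0,0]]'
python3 - <<'E'
from h import *
c=cam('wrist'); save(c,'w25.png'); quick(); import pickle; pickle.dump(c,open('w25.pkl','wb'))
held(c,uv=(318,226)); plan(*J(.000,.081),.040,96.05)
print(c['image'][195:245:2,340].max(1)); print(c['image'][195:245:2,318].max(1))
s=bot.observe(); R=cv2.Rodrigues(np.array(s['orientation']))[0]
for v in(204,208,212): 
    p=ray(c,340,v,s['tcp_pos'][2]-.013); print(v,(R.T@(p-s['tcp_pos']))[0]*1000-40)
E
```

```text
time_s: 49.18
tcp_pos: [0.4641, 0.0046, 0.1094]
orientation: [0.17, -3.133, -0.001]
force: [0.1, -0.1, -0.6]
gripper_width: 0.0187
finger_force: 78.5
time_s: 49.77
tcp_pos: [0.4747, -0.062, 0.1104]
orientation: [0.167, -3.135, -0.001]
force: [0.2, 0.8, -1.1]
gripper_width: 0.019
finger_force: 78.6
t49.82 tcp [ 0.4749 -0.062   0.1106] yaxis deg 96.13 F [ 0.3  0.2 -1.2] w 0.0185 ff 78.6 q [-0.22  0.31  1.87  0.    0.97 -1.9 ]
held dot px [317.2 227.2  29. ] tool mm [31.4 -0.9 13. ] -> centre tool x -3.3
block front edge pred v 272.6 found 271.5
yaw total 0.0004 (q6 -1.90 -> alt +-1) then shift total [ 0.004 -0.008  0.471] from [ 0.4749 -0.062   0.1106] w 0.0185
[166 164 164 159 160 167 170 163  70  22  29  41  30  39  33  42  39  36
  39  37  42  38  44  30  35]
[170 167 171 161 163 167 170 160  65  21  30  37 117 148 149 147 145 147
 146 148 144  78  34  29  24]
204 1.725865282182511
208 -0.02493842622415343
212 -1.7860229202518383
```

```bash

python3 -m pendant '[[0.008,-0.003,0.1,0.0004],[0,0,0.15,0],[0,0,0.12,0],[0,0,0.05,0],[0,0,0.051,0],[0,0,0,0],[0,0,0,0],[0,0,0,0]]'
python3 -m pendant '[[0,0,0.015,0],[0,0,0.015,0],[0,0,0,0],[0,0,0,0]]'
python3 - <<'E'
from h import *
quick(); s=bot.observe(); print(invJ(s['tcp_pos']))
E
```

```text
time_s: 50.48
tcp_pos: [0.4752, -0.0637, 0.0411]
orientation: [-0.164, 3.136, -0.001]
force: [-0.1, 0.2, 0.2]
gripper_width: 0.0187
finger_force: 78.6
time_s: 50.82
tcp_pos: [0.4744, -0.0637, 0.0361]
orientation: [-0.164, 3.137, -0.0]
force: [-0.9, -0.1, -1.0]
gripper_width: 0.0188
finger_force: 78.6
t50.82 tcp [ 0.4744 -0.0637  0.0361] yaxis deg 95.98 F [-0.9 -0.1 -1. ] w 0.0188 ff 78.6 q [-0.22  0.42  1.95 -0.    0.77 -1.9 ]
[-1.59594280e-03  8.05256016e+01]
```

```bash

python3 -m pendant '[[0,0,0.015,0],[0,0,0,0],[0,0,0,0]]'
python3 -m pendant '[[0,0,0,0],[0,0,0,0],[0,0,0,0],[0,0,-0.1,0],[0,0,-0.2,0],[0,0,-0.25,0],[0,0,-0.25,0],[0,0,0,0],[0,0,0,0],[0,0,0,0]]' 0.25
python3 - <<'E'
from h import *
c=cam('wrist'); quick(); import pickle; pickle.dump(c,open('w26.pkl','wb'))
for x,y in[(-32.5,-29),(-31.5,24.5),(-32.5,80.5)]:
    u,v=proj(c,[*J(x/1000,y/1000),.022]); A=dotat(c,int(u),int(v)); print(np.round((u,v),1),np.round(A,1),invJ(ray(c,*A[:2],.022)).round(1))
plan(.577+.063,.084,.15,96.05)
E
```

```text
time_s: 51.07
tcp_pos: [0.4747, -0.0638, 0.0345]
orientation: [-0.164, 3.136, -0.0]
force: [-1.6, 0.8, 6.9]
gripper_width: 0.0187
finger_force: 79.7
time_s: 51.9
tcp_pos: [0.4739, -0.0636, 0.1533]
orientation: [0.164, -3.137, -0.0]
force: [-0.6, 0.2, -1.0]
gripper_width: 0.0317
finger_force: 0.0
t51.95 tcp [ 0.4732 -0.0634  0.1525] yaxis deg 95.98 F [-0.4  0.  -0.8] w 0.0321 ff 0.0 q [-0.22  0.25  1.81 -0.    1.08 -1.9 ]
[172.9 191.3] [172.8 191.9  98. ] [-32.  -29.1]
[243.8 192.6] [243.  192.8  97. ] [-31.3  23.9]
[317.9 191.2] [315.8 193.1  94. ] [-31.1  78.9]
yaw total -0.0004 (q6 -1.90 -> alt +-1) then shift total [-1.21   0.86   0.015] from [ 0.4732 -0.0634  0.1525] w 0.0321
```

```bash

python3 -m pendant '[[-0.13,0.09,0,0],[-0.2,0.14,0,0],[-0.2,0.14,0,0],[-0.2,0.14,0,0],[-0.2,0.14,0,0],[-0.18,0.13,0,0],[-0.1,0.08,0,0],[0,0,0,0],[0,0,0,0],[0,0,0,0]]' 0.06
python3 - <<'E'
from h import *
c=cam('wrist'); save(c,'w27.png'); quick(); import pickle; pickle.dump(c,open('w27.pkl','wb'))
ctr,ax=flange(c,np.array([.577,.084])); plan(*ctr,.022,ax+90)
E
```

```text
time_s: 52.78
tcp_pos: [0.6394, 0.0831, 0.1514]
orientation: [0.164, -3.132, 0.001]
force: [0.8, -0.1, 0.4]
gripper_width: 0.0402
finger_force: 0.0
t52.83 tcp [0.6395 0.0827 0.152 ] yaxis deg 95.96 F [ 0.5 -0.5 -0.5] w 0.0402 ff 0.0 q [ 0.06  0.47  1.45 -0.    1.22 -1.61]
flange ctr [0.5816 0.0836] size [44.1 81.5] long axis 159.5 off guess mm 5
yaw total 0.1472 (q6 -1.61 -> alt +-1) then shift total [ 0.36  -0.13   0.868] from [0.6395 0.0827 0.152 ] w 0.0402
```

```bash

python3 -m pendant '[[0,0,0,0.0368],[0,0,0,0.0368],[0,0,0,0.0368],[0,0,0,0.0368],[0.12,-0.043,0.1,0],[0.12,-0.043,0.15,0],[0.12,-0.043,0.1,0],[0,0,0,0],[0,0,0,0],[0,0,0,0]]'
python3 - <<'E'
from h import *
quick(); plan(.5816,.0836,.022,69.5)
E
```

```text
time_s: 53.67
tcp_pos: [0.5847, 0.0836, 0.1019]
orientation: [0.561, 3.09, 0.0]
force: [0.8, -0.4, -0.3]
gripper_width: 0.0402
finger_force: 0.0
t53.67 tcp [0.5847 0.0836 0.1019] yaxis deg 69.43 F [ 0.8 -0.4 -0.3] w 0.0402 ff 0.0 q [ 0.07  0.45  1.64 -0.    1.05 -1.14]
yaw total -0.0004 (q6 -1.14 -> alt +-1) then shift total [ 0.02  -0.008  0.532] from [0.5847 0.0836 0.1019] w 0.0402
```

```bash

python3 -m pendant '[[0.018,-0.008,0.1,0],[0,0,0.18,0],[0,0,0.15,0],[0,0,0.1,0],[0,0,0,0],[0,0,0,0],[0,0,0,0]]'
python3 -m pendant '[[0,0,0,0],[0,0,0,0],[0,0,0,0],[0,0,0,0],[0,0,0,0]]' 1 80
python3 -m pendant '[[0,0,-0.1,0],[0,0,-0.2,0],[0,0,-0.2,0],[0,0,-0.1,0],[0,0,0,0],[0,0,0,0],[0,0,0,0]]'
python3 - <<'E'
from h import *
c=cam('wrist'); quick(); import pickle; pickle.dump(c,open('w28.pkl','wb'))
held(c,uv=(318,222)); plan(*J(.000,-.081),.12,96.05)
E
```

```text
time_s: 54.25
tcp_pos: [0.5831, 0.0841, 0.023]
orientation: [0.559, 3.088, 0.001]
force: [0.4, 0.1, -0.2]
gripper_width: 0.0405
finger_force: 0.0
time_s: 54.67
tcp_pos: [0.5828, 0.0843, 0.0235]
orientation: [0.558, 3.088, 0.001]
force: [0.2, 0.7, 6.0]
gripper_width: 0.0186
finger_force: 79.0
time_s: 55.25
tcp_pos: [0.5801, 0.0841, 0.1109]
orientation: [-0.559, -3.09, 0.001]
force: [-0.3, -0.2, -1.4]
gripper_width: 0.0188
finger_force: 78.1
t55.30 tcp [0.5797 0.0841 0.1103] yaxis deg 69.49 F [-0.1  0.4 -0.4] w 0.0188 ff 78.1 q [ 0.07  0.44  1.64 -0.    1.07 -1.14]
held dot px [318.8 217.5 151. ] tool mm [34.4  0.1 13.1] -> centre tool x -0.3
block front edge pred v 260.3 found 259.5
yaw total -0.1475 (q6 -1.14 -> alt +-1) then shift total [ 0.802 -1.983 -0.06 ] from [0.5797 0.0841 0.1103] w 0.0188
```

```bash

python3 -m pendant '[[0,0,0,-0.0369],[0,0,0,-0.0369],[0,0,0,-0.0369],[0,0,0,-0.0368],[0.06,-0.14,0,0],[0.085,-0.21,0,0],[0.085,-0.21,0,0],[0.085,-0.21,0,0],[0.085,-0.21,0,0],[0.085,-0.21,0,0]]'
python3 -m pendant '[[0.085,-0.21,0,0],[0.085,-0.21,0,0],[0.085,-0.2,0,0],[0.051,-0.173,0,0],[0,0,0,0],[0,0,0,0],[0,0,0,0],[0,0,0,0]]'
python3 - <<'E'
from h import *
c=cam('wrist'); save(c,'w29.png'); quick(); import pickle; pickle.dump(c,open('w29.pkl','wb'))
held(c,uv=(318,218)); plan(*J(.0015,-.080),.040,96.05)
print(c['image'][185:235:2,340].max(1)); print(c['image'][185:235:2,318].max(1))
E
```

```text
time_s: 56.13
tcp_pos: [0.5257, -0.1019, 0.1099]
orientation: [0.166, -3.134, -0.002]
force: [0.9, -0.5, -0.6]
gripper_width: 0.0188
finger_force: 78.2
time_s: 56.8
tcp_pos: [0.4939, -0.2228, 0.1108]
orientation: [0.166, -3.135, -0.003]
force: [0.1, -0.2, -0.9]
gripper_width: 0.0186
finger_force: 78.3
t56.85 tcp [ 0.4942 -0.2227  0.111 ] yaxis deg 96.12 F [-0.2  0.5 -1.9] w 0.0188 ff 78.3 q [-0.5   0.38  1.73  0.    1.03 -2.18]
held dot px [316.1 217.7 147. ] tool mm [35.7 -1.5 13. ] -> centre tool x 1.0
block front edge pred v 260.7 found 259.5
yaw total 0.0004 (q6 -2.18 -> alt +-1) then shift total [ 0.009 -0.003  0.473] from [ 0.4942 -0.2227  0.111 ] w 0.0188
[168 175 174 170 169 171 159 155 120  31  31  35  41  42  42  40  38  42
  36  40  44  41  43  40  31]
[153 175 173 172 174 173 176 171 130  33  23  38 107 161 160 158 161 156
 155 163 159 124  37  33  20]
```

```bash

python3 -m pendant '[[0.004,0,0.1,0.0004],[0,0,0.15,0],[0,0,0.12,0],[0,0,0.05,0],[0,0,0.051,0],[0,0,0,0],[0,0,0,0],[0,0,0,0]]'
python3 -m pendant '[[0,0,0.015,0],[0,0,0.015,0],[0,0,0,0],[0,0,0,0]]'
python3 - <<'E'
from h import *
quick(); s=bot.observe(); print(invJ(s['tcp_pos']))
E
```

```text
time_s: 57.52
tcp_pos: [0.4947, -0.2244, 0.0418]
orientation: [-0.164, 3.136, -0.001]
force: [0.6, 0.4, -1.0]
gripper_width: 0.0185
finger_force: 78.4
time_s: 57.85
tcp_pos: [0.4938, -0.2243, 0.0367]
orientation: [-0.163, 3.137, -0.0]
force: [0.5, 0.1, -1.7]
gripper_width: 0.0185
finger_force: 78.4
t57.85 tcp [ 0.4938 -0.2243  0.0367] yaxis deg 95.96 F [ 0.5  0.1 -1.7] w 0.0185 ff 78.4 q [-0.5   0.48  1.81 -0.    0.85 -2.18]
[  2.39246399 -81.17357468]
```

```bash

python3 -m pendant '[[0,0,0.02,0],[0,0,0,0],[0,0,0,0]]'
python3 -m pendant '[[0,0,0,0],[0,0,0,0],[0,0,0,0],[0,0,-0.1,0],[0,0,-0.2,0],[0,0,-0.25,0],[0,0,-0.25,0],[0,0,-0.15,0],[0,0,0,0],[0,0,0,0]]' 0.25
python3 - <<'E'
from h import *
c=cam('wrist'); save(c,'w30.png'); quick(); import pickle; pickle.dump(c,open('w30.pkl','wb'))
for x,y in[(-32.5,-81),(-32.5,-29),(-31.5,24.5),(-32.5,80.5)]:
    u,v=proj(c,[*J(x/1000,y/1000),.022]); A=dotat(c,int(u),int(v)); print(np.round((u,v),1),np.round(A,1),invJ(ray(c,*A[:2],.022)).round(1))
s=bot.observe()
plan(*J(-.0147,-.165),.16,96.05)
E
```

```text
time_s: 58.1
tcp_pos: [0.4941, -0.2244, 0.0354]
orientation: [-0.163, 3.136, -0.001]
force: [-3.8, 1.5, 14.0]
gripper_width: 0.0188
finger_force: 80.5
time_s: 58.93
tcp_pos: [0.4948, -0.2247, 0.1774]
orientation: [-0.163, 3.134, -0.003]
force: [-1.1, 0.1, -0.8]
gripper_width: 0.0321
finger_force: 0.0
t58.98 tcp [ 0.4936 -0.2241  0.1758] yaxis deg 95.97 F [-0.5  0.8 -0.5] w 0.0318 ff 0.0 q [-0.5   0.31  1.65 -0.    1.18 -2.18]
[319.4 182.1] [317.1 181.5  70. ] [-33.  -82.8]
[383.2 182.1] [383.9 182.5  81. ] [-32.2 -28.4]
[448.8 183.3] [449.1 183.3  83. ] [-31.5  24.7]
[517.7 182. ] [516.4 183.5  84. ] [-31.3  79.6]
yaw total -0.0005 (q6 -2.18 -> alt +-1) then shift total [ 0.113 -0.56   0.105] from [ 0.4936 -0.2241  0.1758] w 0.0318
```

View pics/w30.png

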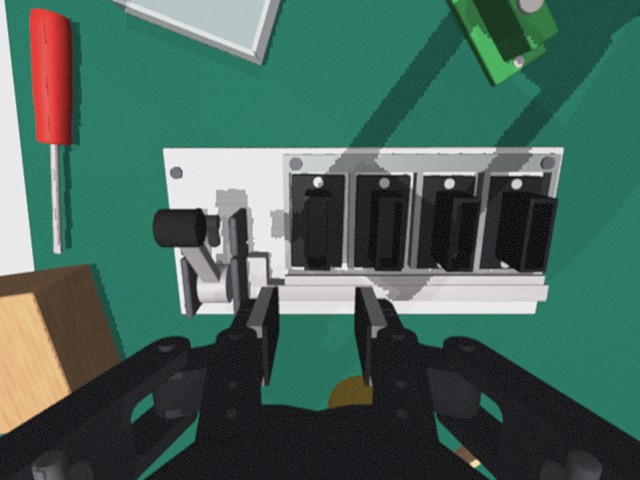

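All four pockets are filled and flat, and the knob is at (179,228) with the lever open. Next I pinch it and close.

```bash

python3 -m pendant '[[0.03,-0.14,0,0],[0.04,-0.2,0.02,0],[0.043,-0.22,0.03,0],[0,0,0,0],[0,0,0,0],[0,0,0,0],[0,0,0,0]]' -0.2 60
python3 - <<'E'
from h import *
quick(); plan(*J(-.0147,-.165),.089,96.05)
E
```

```text
time_s: 59.57
tcp_pos: [0.485, -0.3081, 0.1672]
orientation: [0.164, -3.135, -0.004]
force: [0.0, 0.4, 0.6]
gripper_width: 0.0509
finger_force: 0.0
t59.57 tcp [ 0.485  -0.3081  0.1672] yaxis deg 95.99 F [0.  0.4 0.6] w 0.0509 ff 0.0 q [-0.64  0.36  1.59  0.    1.19 -2.32]
yaw total -0.0003 (q6 -2.32 -> alt +-1) then shift total [-0.005 -0.011  0.521] from [ 0.485  -0.3081  0.1672] w 0.0509
```

```bash

python3 -m pendant '[[-0.005,-0.004,0.1,0],[0,0,0.15,0],[0,0,0.15,0],[0,0,0.121,0],[0,0,0,0],[0,0,0,0],[0,0,0,0]]'
python3 -m pendant '[[0,0,0,0],[0,0,0,0],[0,0,0,0],[0,0,0,0],[0,0,0,0]]' 1 60
python3 -m pendant '[[-0.073,0,-0.059,0],[-0.081,0,-0.047,0],[-0.088,0,-0.033,0],[-0.092,0,-0.017,0],[-0.094,0,-0.002,0],[-0.093,0,0.013,0]]'
python3 -m pendant '[[-0.089,0,0.029,0],[-0.083,0,0.043,0],[-0.075,0,0.056,0],[-0.065,0,0.068,0],[-0.053,0,0.077,0],[-0.039,0,0.085,0],[0,0,0,0],[0,0,0,0],[0,0,0,0]]'
python3 - <<'E'
from h import *
quick(); s=bot.observe(); print(invJ(s['tcp_pos']))
E
```

```text
time_s: 60.15
tcp_pos: [0.4872, -0.3097, 0.0912]
orientation: [-0.165, 3.136, -0.001]
force: [-1.1, 0.2, -0.2]
gripper_width: 0.0509
finger_force: 0.0
time_s: 60.57
tcp_pos: [0.4872, -0.3083, 0.0923]
orientation: [-0.162, 3.135, 0.003]
force: [-0.7, 5.3, 7.4]
gripper_width: 0.0251
finger_force: 59.3
time_s: 61.07
tcp_pos: [0.5587, -0.3005, 0.1128]
orientation: [0.163, -3.126, -0.005]
force: [-11.8, 1.2, 6.6]
gripper_width: 0.0249
finger_force: 58.4
time_s: 61.82
tcp_pos: [0.6268, -0.2934, 0.06]
orientation: [-0.166, 3.133, 0.003]
force: [3.2, 8.1, 2.5]
gripper_width: 0.0246
finger_force: 70.7
t61.82 tcp [ 0.6268 -0.2934  0.06  ] yaxis deg 96.05 F [3.2 8.1 2.5] w 0.0246 ff 70.7 q [-0.5   0.61  1.44  0.    1.09 -2.18]
[ 127.375976   -163.97794692]
```

```bash

python3 -m pendant '[[0,0,0,0],[0,0,0,0],[0,0,0,0],[0,0,-0.1,0],[0,0,-0.2,0],[0,0,-0.25,0],[0,0,-0.2,0],[0,0,0,0],[0,0,0,0],[0,0,0,0]]' -0.2
python3 -m pendant '[[0.1,0.1,-0.05,0],[0.2,0.15,-0.1,0],[0.2,0.15,-0.1,0],[0.2,0.15,-0.1,0],[0.15,0.1,0,0],[0,0,0,0],[0,0,0,0],[0,0,0,0]]'
python3 - <<'E'
from h import *
c=cam('wrist'); save(c,'w31.png'); quick()
for nm,p in dict(closed=(.125,.075),open=(-.0147,.106)).items():
    u,v=proj(c,[*J(p[0],-.165),p[1]]); P=c['image'][int(v)-40:int(v)+41,max(int(u)-40,0):int(u)+41]; m=black(P,50)
    n,l,st,ce=cv2.connectedComponentsWithStats(m); i=1+np.argmax(st[1:,4]) if n>1 else 0
    print(nm,np.round((u,v),1),'blob',st[i],ce[i]+[max(int(u)-40,0),int(v)-40])
for x,y in[(-33,-82),(-33,-28.5),(-33,24.5),(-33,80)]:
    u,v=proj(c,[*J(x/1000,y/1000),.022]); A=dotat(c,int(u),int(v)); print(np.round((u,v),1),np.round(A,1),invJ(ray(c,*A[:2],.022)).round(1))
t=cam('top'); im=t['image']
for k in cv2.findContours(black(im,75),cv2.RETR_EXTERNAL,cv2.CHAIN_APPROX_NONE)[0]:
    (u,v),wh,_=cv2.minAreaRect(k)
    if 120<u<320 and 190<v<340 and cv2.contourArea(k)>50: print('top',np.round((u,v)),np.round(wh),cv2.contourArea(k),ray(t,u,v,.03).round(3))
E
```

```text
time_s: 62.65
tcp_pos: [0.624, -0.2958, 0.171]
orientation: [0.163, -3.137, 0.0]
force: [-0.1, 0.1, -0.4]
gripper_width: 0.0512
finger_force: 0.0
time_s: 63.32
tcp_pos: [0.4876, -0.2121, 0.2225]
orientation: [0.163, -3.137, -0.0]
force: [0.6, -0.6, 0.4]
gripper_width: 0.0513
finger_force: 0.0
t63.37 tcp [ 0.4882 -0.2124  0.2226] yaxis deg 95.95 F [-0.8 -0.5  0.4] w 0.0514 ff 0.0 q [-0.49  0.26  1.61 -0.    1.28 -2.16]
closed [212.3 363.9] blob [   0    0   81   81 5138] [211.56383807 365.58310627]
open [185.9 221.1] blob [ 42  27  18  54 587] [195.6439523  233.08517888]
[303.3 183.5] [303.1 183.1  73. ] [-33.4 -82.3]
[360.2 183.5] [360.2 182.5  80. ] [-33.9 -28.6]
[416.6 183.4] [416.3 182.9  81. ] [-33.5  24.2]
[475.7 183.4] [475.  182.7  86. ] [-33.6  79.2]
top [172. 308.] [34. 19.] 529.0 [0.423 0.334 0.03 ]
top [146. 288.] [33. 19.] 531.0 [0.467 0.391 0.03 ]
top [172. 268.] [19. 34.] 519.0 [0.513 0.336 0.03 ]
```

```bash

python3 -m pendant '[[0,0.15,0,0],[0,0.2,0,0],[0,0.2,0,0],[0,0.2,0,0],[0,0.2,0,0],[0,0.2,0,0],[0,0.2,0,0],[0,0,0,0],[0,0,0,0]]'
python3 - <<'E'
from h import *
c=cam('top'); u,v=proj(c,[*J(.125,-.165),.075]); print(u,v)
P=c['image'][int(v)-14:int(v)+15,int(u)-14:int(u)+15]; n,l,st,ce=cv2.connectedComponentsWithStats(black(P,60)); print(st[1:],ce[1:]+[int(u)-14,int(v)-14])
for (a,b) in[(.125,.075)]: pass
import pickle; o=pickle.load(open('top1.pkl','rb')); d=np.abs(c['image'].astype(int)-o['image']).max(2)[int(v)-14:int(v)+60,int(u)-14:int(u)+15]; print('diff px vs start at lever',(d>40).sum())
quick()
E
```

```text
time_s: 64.17
tcp_pos: [0.4674, -0.0094, 0.2229]
orientation: [0.169, -3.136, 0.0]
force: [0.6, -0.0, -0.6]
gripper_width: 0.0513
finger_force: 0.0
453.78211113004113 211.29059824020695
[[  8  10  13  11 125]
 [ 12  25   1   4   4]] [[452.904 211.552]
 [451.    223.5  ]]
diff px vs start at lever 0
t64.22 tcp [ 0.4675 -0.0104  0.223 ] yaxis deg 96.07 F [ 0.2 -0.3 -0.7] w 0.0511 ff 0.0 q [-0.11  0.16  1.73 -0.    1.25 -1.79]
```

The lever area is pixel-identical to the start, so the lever is fully closed. Handing in.

```bash
python3 -c "
from bench import bot
print(bot.sign_off())"
```

```text
the job is handed in; nothing more can be done
None
```

The jig is changed over and handed in at about 64 s: three finished housings stand upright in the red tray, four fresh ones are seated one to a pocket, and the lever is snapped closed; no verdict came back.

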